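Cover the glue melting pot using a lid lifter

ROBOT

A 6-joint arm with a two-finger parallel gripper is mounted at the origin on the work surface. World frame = base frame: x ahead of the robot, y to its left, z up, the work surface at z = 0. Lengths are in m, angles in degrees, forces in N, time in s.
With the tool pointing down it reaches from about 0.3 to 0.75 m from the base axis. Payload 8.5 kg.
Tool frame: the origin (TCP) lies midway between the tips of the shut fingers; the grasp point (between the pads) lies 19 mm behind it; z points along the fingers, y is the direction in which the jaws open and shut (so a half turn about z gives the same grasp; the last joint's range is limited). The gripper opens to 88 mm and grips with 3 to 60 N. Pads are 18 mm wide; open, the fingers measure 123 mm over their backs; the gripper's body (75 mm by 187 mm) begins 45 mm behind the grasp point.
Start: joints at [-78.169, 21.807, 74.336, -0, 83.858, -12.336], TCP at [0.225, -0.502, 0.219] pointing down, gripper open.
Joint ranges: [-178.18, 178.18], [-50.72, 133.34], [12.68, 142.11], [-81.47, 261.47], [9.98, 163.14], [-165.26, 165.26]. Speed limits (degrees/s): [136.94, 136.94, 180, 180, 180, 180].

INTERFACE

Orientations are given as a 3x3 rotation matrix whose columns are the frame's x, y, z axes.
In Python, from station import telemetry, snapshot, get_calibration, job, models gives the robot as it stands.
- The arm moves only by the shell command python3 -m creep 'ROWS'. ROWS is JSON, a list that holds one entry, the list of rows, each a list of 7 numbers: the shift along the tool's x, y, z normalised to -1 to 1, where 1 is 0.02 m, then the turn, a rotation vector about the tool's x, y, z normalised to -1 to 1, where 1 is 90 degrees, then the closure, from 0 (fully open) to 1 (shut). In form: [[[tx, ty, tz, ax, ay, az, hand], ...]]. A call has 1 to 20 rows; each row shifts and turns the commanded pose from where the row before left it, along the tool's axes as they then stand; what a row does not reach is not made up. A row lasts 1/10 s, in which the tool goes at most 50 mm and 8.59 degrees, less where a joint would pass 70% of its speed; a pose out of reach is approached as far as the arm can. A call with a number of a shift or a turn outside -1 to 1 is refused whole. A call with a gripper value outside its range is refused whole. The fingers move at their own pace and stop on an object; the grip force is fixed at half the most. Time passes only in rows, so rows that do not move let the fingers close. It gives the time, the measured TCP pose, the force and the opening at its end, in the units of the state.
- telemetry.observe(): the state, without advancing time (a new reading comes with each control period).
- snapshot(name): name is "side" or "top" or "wrist"; returns the picture (384x512x3 uint8, red, green, blue); there is no depth.
- get_calibration(name): a dict with "camera_matrix" (3x3 intrinsics, pixels), "R" (3x3) and "t" (3): a world point X has camera coordinates R X + t. Camera axes: x right, y down, z forward; pixel columns grow to the right and rows downward; lengths in m; the calibration is good to about 2 mm. A picture is of the moment at which its call begins: read the wrist's pose just before it. get_calibration takes no time and is no camera call; for the wrist camera it gives the pose at the moment of the call.
- job.finish_job(): hands the job in, once; it reports no verdict.
Trained networks look in the newest picture that a camera, given by its name, has taken for a name from the list of things; names that differ only in an ending like _2 or _b are one class to them, and where a whole thing is asked for, a point or a joint stands for the part that bears it (a point fixed in the world has none). Each returns a list of dicts, best first, with "conf" (0 to 1); they miss things now and then, are a little off and sometimes report something else, mostly with a low value. They report only what shows in the picture. A call takes as long as a camera call. They do not tell look-alikes from the thing itself.
- models.outline_of(camera, name): "mask" (384x512 bool, what is visible of it) and "uv" ([column, row] in pixels, amid what is visible of it).
The state is a dict: "clock": time; "qpos": joint angles; "qvel": joint speeds; "joint_torque": joint torques, N m; "eef_pos": TCP position; "eef_rot": TCP orientation; "force": force on the tool from outside, world axes, zero at the start; "ft_torque": the same for the moment, N m; "opening": finger opening in m.
Only numpy, scipy, OpenCV 4.12 (cv2) and the standard library are available. Lean on these libraries where they do the work, as an engineer would, in place of code of your own. Each camera call takes 0.05 s, during which the arm holds its last target.

TASK

The glue pot's lid is hot: take the lid lifter from its holder, pick the lid up by its loop handle with the lifter alone and carry it level to the melting pot. Set it gently on the pot's seal ring and, still with the lifter, press it down by feel until the lid is fully home on the metal rim, without forcing it. Then hang the lifter back in its holder, leaving the other things alone.

Things in the scene. Friction and masses are not known exactly. Their poses are not given: they have to be found in the camera images.
- lifter_grip (a point): Lid lifter, 0.16 kg, upright in the holder: centre of its wooden handle, a square bar 20 x 20 mm, 60 mm high, sides along the lifter's x and y, z up. Under the handle is a flat collar 34 mm across, 6 mm thick, underside 36 mm below this point; below it an 8 mm steel shaft, on the handle's axis to 61 mm below the point, then bent 20 mm back (-x) and down to a two-toed fork.
- lifter_fork (a point): Underside of the lifter's fork at its lowest part, right under the handle's axis, 121 mm below the handle's centre. Toes at y = -11 and +11 mm, 6 mm thick (28 mm over both), pointing to +x, a shallow V from x = -23 to +19 mm; upper side 6 mm above this point at x = 0, rising to 13 mm at the tips. The loop's bar rests in the V; the fork's underside can press on the lid.
- lifter: The whole lid lifter; origin at the fork's underside (as point lifter_fork), x along the toes, z up to the handle.
- holder: Plywood holder, fixed. Base 115 x 100 x 10 mm (x -35 to +80 mm), origin under the lifter's place. Board at x = +54 to +70 mm, 110 mm high, bears two level steel prongs along x (from x = -25 mm, each 10 mm wide, 8 mm thick, top at 110 mm); the 16 mm slot between them is open to -x. The lifter's collar lies on them, shaft in the slot, toes to +x; raise it 10 mm and draw it out to -x.
- holder_slot (a point): The lifter's place in the slot, level with the prongs' top: the shaft's axis hangs here, the handle's centre 36 mm above. Axes as the holder's.
- lid: Hot aluminium lid, 130 mm across, 0.21 to 0.35 kg, lying on the ring stand. Origin: centre of the flange's underside, z up. Flange 6 mm thick; tapered plug below, 8 mm deep, 93 to 84 mm across. Rigid loop on top: bar 7 mm thick along the lid's y over the centre, axis 29.5 mm above the origin, 20 mm free under the bar, 41 mm free between its legs. The fork enters along the lid's x.
- stand: Steel ring stand, fixed, 124 mm across, ring 10 mm wide, top 30 mm above its origin (centre of its foot). The lid lies on it, plug inside the ring.
- heater: Melting pot, fixed: grey round housing 156 mm across, 52 mm high, knob in front; origin centre of its underside. A coaxial aluminium can, 136 mm across, stands out of it by an amount that differs and is not measured: rim 70 to 90 mm above the origin. In its rim is a black seal ring, 100 mm bore, up to 7 mm proud of the rim; the lid's plug enters the bore, the flange lands on the ring.
- pot_mouth (a point): Fixed point on the melting pot's axis, 70 mm above its origin: the lowest level the can's metal rim can have (highest: 90 mm). About the seal ring (its own slide is not measured): it starts 5 to 7 mm proud of the rim; the lid's weight does not move it; it slides down stiffly at about 11 N in all, lid's weight included, and stays; at the metal rim resistance rises steeply. Over 30 N is forcing it.
- bottle: Glass bottle, 56 mm across, 165 mm high, origin under its centre; to be left alone.
- tape: Roll of paper tape, 96 mm across, 24 mm high, lying flat, origin under its centre; to be left alone.
- jar: Clear jar with black cap, 66 mm across, 85 mm high, origin under its centre; to be left alone.
Not all that is in view belongs to the job. There is more than one size of the lifter; the job needs the middle-sized.

How it is judged (in metres and radians):
On the way, in this order (a step that is already met when the one before it is completed fails the run):
1. the lid hangs level on the lifter, clear of the stand (contact force between lifter and lid above 0.8 N and contact force between lid and stand below 0.05 N and z of lid in the frame of stand above 0.045 m and angle between lid's own z axis and vertical below 0.25 rad), for 0.2 s.
2. the lid is fully home in the pot's rim (value of joint seal above 0.0052 m and horizontal distance between lid and heater below 0.008 m and angle between lid's own z axis and vertical below 0.06 rad and z of lid in the frame of heater between 0.064 and 0.097 m), for 0.1 s.
At the end, for the whole second after the job is handed in: The lid sits level in the pot's rim (within 8 mm of centred, tilt under 0.06 rad), its seal ring pushed down at least 5.2 of 7 mm; the lifter hangs at rest in the holder's slot, within 22 mm of its place, collar on the prongs, upright within 0.15 rad (all of step 2 and linear speed of lid below 0.02 m/s and horizontal distance between lifter_grip and holder_slot below 0.022 m and z of lifter_grip in the frame of holder_slot between 0.031 and 0.042 m and angle between lifter_grip's own z axis and vertical below 0.15 rad and linear speed of lifter below 0.03 m/s); the robot touches nothing.
It fails at once if the gripper or arm touches the hot lid (contact force between any of the fingers, the arm and lid above 0.3 N).
It fails at once if the lifter pushes on the lid with more than 30 N (contact force between lifter and lid above 30 N).
It fails at once if the lid is slammed onto the pot (over 40 N) (contact force between lid and heater above 40 N).
It fails at once if the lid tilts by more than 0.35 rad (angle between lid's own z axis and vertical above 0.35 rad).
It fails at once if a bystander is moved by more than 20 mm (distance of any of bottle, tape, jar from where it was at the start of the episode above 0.02 m).
It also fails if it takes over 70 s, if anything falls off the work surface, if the arm or the gripper's body presses on something with over 40 N, if the wrist force passes 120 N, or if a joint passes its speed limit or range.

## Working session

There is one attempt and no reset: what is moved stays moved. The work goes in short steps, Python scripts to look and compute and a shell command to move; the robot and the scene stay as the last step left them, time stands still between calls to the robot, and variables do not carry over. Pictures are saved under pics/ and viewed, and the job is handed in when it is done.

```bash
ls; mkdir -p pics
python3 - <<'E'
from station import telemetry, snapshot, get_calibration, job, models
import cv2
print(telemetry.observe())
for n in ["side","top","wrist"]:
    im=snapshot(n); cv2.imwrite(f"pics/{n}0.png",im[:,:,::-1])
    c=get_calibration(n); print(n,c)
print(telemetry.observe()['clock'])
E
```

```text
pics
{'clock': 0.0, 'qpos': array([-7.81663817e+01,  2.18400859e+01,  7.43839890e+01,  7.04155253e-04,
        8.38576530e+01, -1.23366901e+01]), 'qvel': array([-0.03098497,  0.06178225, -0.04422732,  0.01086585, -0.02990125,
       -0.1046756 ]), 'joint_torque': array([-1.08255674e-03, -4.37931275e+01, -2.24557525e+01,  7.12952809e-02,
        3.52556189e-02, -7.91554930e-05]), 'eef_pos': array([ 0.22512685, -0.5014814 ,  0.21805076]), 'eef_rot': array([[ 9.12333008e-01,  4.09448902e-01, -2.80557058e-04],
       [ 4.09448876e-01, -9.12331991e-01,  1.39861122e-03],
       [ 3.16698649e-04, -1.39087296e-03, -9.99998983e-01]]), 'force': array([-0.05505991,  0.01301648,  0.4080737 ]), 'ft_torque': array([ 0.00709043, -0.02375213,  0.01611081]), 'opening': 0.08828121827060732}
side {'camera_matrix': array([[395.05964175,   0.        , 252.73030333],
       [  0.        , 395.05964175, 182.64639294],
       [  0.        ,   0.        ,   1.        ]]), 'R': array([[-0.80856532, -0.58831181,  0.0105515 ],
       [-0.34366406,  0.45761803, -0.82004924],
       [ 0.47761609, -0.66668955, -0.5721957 ]]), 't': array([0.35212214, 0.29786972, 0.86446925])}
top {'camera_matrix': array([[395.83358347,   0.        , 252.84009793],
       [  0.        , 395.83358347, 194.25362195],
       [  0.        ,   0.        ,   1.        ]]), 'R': array([[ 0.00930981, -0.99995613, -0.00102996],
       [-0.99691227, -0.00920115, -0.07798247],
       [ 0.07796957,  0.00175278, -0.9969542 ]]), 't': array([-0.07454993,  0.48140486,  1.14600624])}
wrist {'camera_matrix': array([[284.06753501,   0.        , 257.91429088],
       [  0.        , 284.06753501, 193.73169723],
       [  0.        ,   0.        ,   1.        ]]), 'R': array([[ 0.40844837, -0.91278073, -0.0011248 ],
       [-0.86796261, -0.3887741 ,  0.30902362],
       [-0.2825081 , -0.12524391, -0.9510537 ]]), 't': array([-0.54989188, -0.04034626,  0.39138611])}
0.15
```

View pics/side0.png

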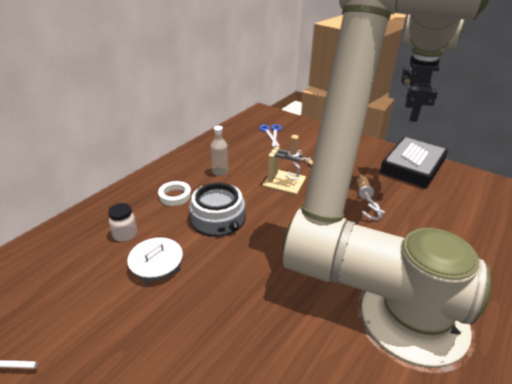

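View pics/top0.png

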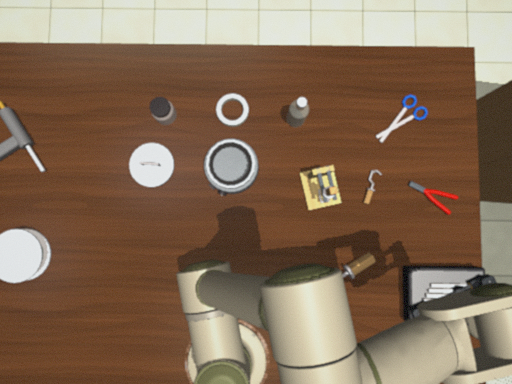

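View pics/wrist0.png

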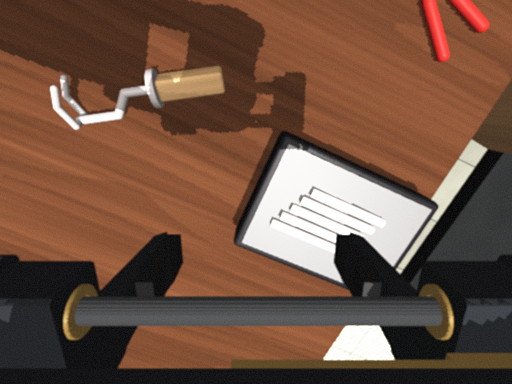

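Three lifters show in the top view: one in the holder (322,187), a small one lying at (372,187) and a big one lying at (360,265). The one in the holder fits "upright in the holder" and the middle size. Next I'll measure the sizes and take crops.

```bash
cat > h.py <<'E'
from station import telemetry, snapshot, get_calibration, job, models
import cv2, numpy as np
def proj(n,X,c=None):
    c=c or get_calibration(n); p=c['camera_matrix']@(c['R']@np.array(X,float)+c['t']); return p[:2]/p[2]
def ray(n,uv,c=None):
    c=c or get_calibration(n); d=c['R'].T@np.linalg.solve(c['camera_matrix'],[uv[0],uv[1],1.]); return -c['R'].T@c['t'],d
def atz(n,uv,z,c=None):
    o,d=ray(n,uv,c); return o+d*(z-o[2])/d[2]
def tri(a,b):  # [(cam,uv,c)]
    A=np.zeros((3,3));B=np.zeros(3)
    for n,uv,c in (a,b):
        o,d=ray(n,uv,c); d=d/np.linalg.norm(d); P=np.eye(3)-np.outer(d,d);A+=P;B+=P@o
    return np.linalg.solve(A,B)
E
python3 - <<'E'
from h import *
for n in ["top","side"]:
    im=snapshot(n); 
    for k in ["lifter","holder","lid","stand","heater","bottle","tape","jar"]:
        for r in models.outline_of(n,k)[:3]:
            m=r['mask']; ys,xs=np.where(m)
            print(n,k,round(r['conf'],2),np.round(r['uv']),xs.min(),xs.max(),ys.min(),ys.max(),np.round(atz(n,r['uv'],0.05),3))
t=snapshot("top")[145:225,280:400,::-1]; cv2.imwrite("pics/ct.png",cv2.resize(t,None,fx=6,fy=6,interpolation=2))
t=snapshot("side")[120:245,180:330,::-1]; cv2.imwrite("pics/cs.png",cv2.resize(t,None,fx=4.6,fy=4.6,interpolation=2))
print(telemetry.observe()['clock'])
E
```

```text
top lifter 0.77 [359. 264.] 342 373 254 277 [ 0.285 -0.371  0.05 ]
top lifter 0.67 [330. 190.] 319 336 186 201 [ 0.493 -0.291  0.05 ]
top lifter 0.54 [366. 195.] 364 375 170 203 [ 0.481 -0.394  0.05 ]
top holder 0.66 [318. 186.] 299 340 165 209 [ 0.505 -0.257  0.05 ]
top lid 0.73 [150. 165.] 129 172 143 186 [0.561 0.226 0.05 ]
top heater 0.94 [231. 166.] 204 257 140 195 [ 0.56  -0.007  0.05 ]
top bottle 0.82 [298. 113.] 286 308 98 126 [ 0.719 -0.2    0.05 ]
top bottle 0.64 [320. 186.] 300 339 166 209 [ 0.505 -0.262  0.05 ]
top tape 0.76 [227. 101.] 216 247 94 126 [0.752 0.008 0.05 ]
top tape 0.39 [319. 185.] 299 340 166 209 [ 0.508 -0.26   0.05 ]
top jar 0.69 [164. 112.] 149 175 97 124 [0.717 0.19  0.05 ]
side lifter 0.82 [366. 196.] 357 382 176 219 [ 0.241 -0.292  0.05 ]
side lifter 0.67 [292. 148.] 289 298 135 178 [ 0.561 -0.405  0.05 ]
side lifter 0.52 [306. 161.] 301 311 158 164 [ 0.478 -0.358  0.05 ]
side holder 0.58 [282. 177.] 264 304 148 195 [ 0.493 -0.231  0.05 ]
side lid 0.82 [151. 255.] 128 181 237 277 [0.563 0.238 0.05 ]
side stand 0.57 [159. 275.] 134 181 259 284 [0.501 0.272 0.05 ]
side heater 0.62 [218. 209.] 189 245 182 235 [0.548 0.009 0.05 ]
side bottle 0.68 [220. 153.] 209 227 125 175 [ 0.737 -0.224  0.05 ]
side tape 0.79 [173. 188.] 158 189 181 205 [0.717 0.013 0.05 ]
side jar 0.58 [122. 221.] 108 136 203 240 [0.72 0.2  0.05]
1.15
```

View pics/ct.png

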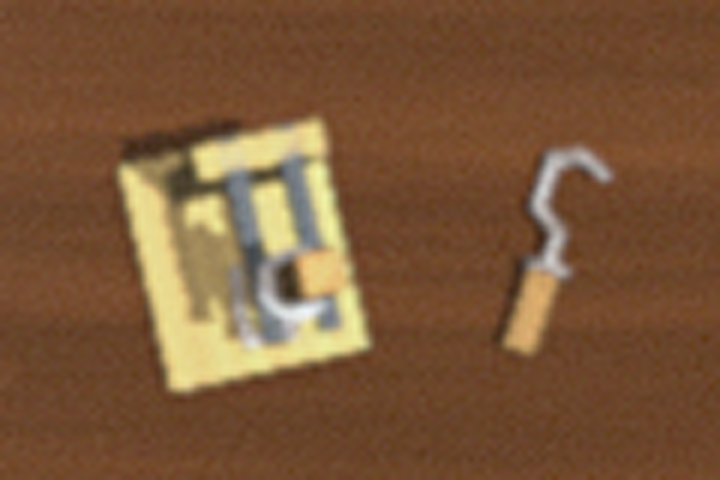

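View pics/cs.png

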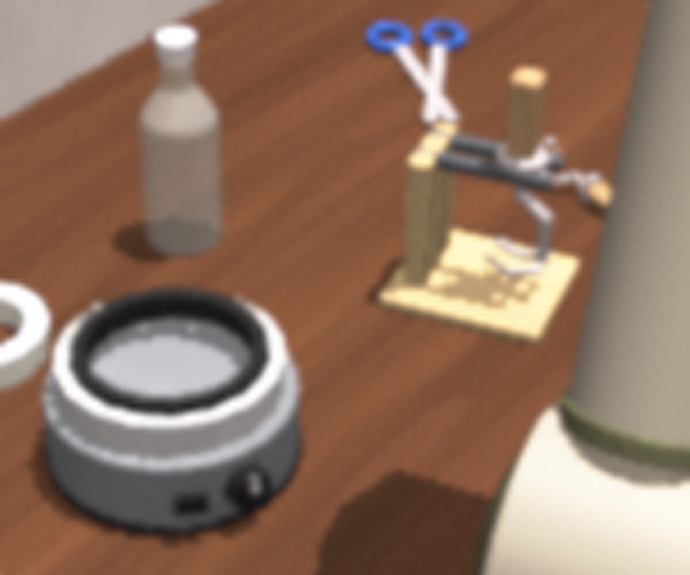

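The crop confirms it. The holder's lifter stands upright on the prongs, and its handle is larger than the lying small one and smaller than the big one in front. Next I'll fit the holder pose roughly from the top view.

Run:
```python
from h import *
P=[(300,172.5),(308.7,210),(341.7,202.5)]
c=get_calibration("top")
q=[atz("top",p,0.01) for p in P]
for a in q: print(a.round(3))
ex=(q[0]-q[1]); print(np.linalg.norm(ex),np.degrees(np.arctan2(ex[1],ex[0])))
ey=(q[1]-q[2]); print(np.linalg.norm(ey),np.degrees(np.arctan2(ey[1],ey[0]))-90)
for n in ["wrist"]:
    c=get_calibration(n); print("campos",-c['R'].T@c['t'])
s=telemetry.observe();R=s['eef_rot'];print("cam rel tool",R.T@(-c['R'].T@c['t']-s['eef_pos']), "axis",R.T@c['R'][2])
# handle top tri
t=("top",(280+318/6,145+272/6),None); s_=("side",(180+527/4.6,120+72/4.6),None)
print("handle top",tri(t,s_))
print("lid bar", atz("top",(140,165),.06),atz("top",(161,163),.06))
```

```text
[ 0.549 -0.21   0.01 ]
[ 0.438 -0.236  0.01 ]
[ 0.461 -0.333  0.01 ]
0.11433276842429634 12.99408061696596
0.10036909889603188 13.305728251924307
campos [ 0.30016055 -0.46862974  0.38450701]
cam rel tool [ 0.08200013  0.00045055 -0.16588337] axis [-3.09252707e-01 -4.05376294e-04  9.50979810e-01]
handle top [ 0.48201408 -0.27334834  0.1790249 ]
lid bar [0.55965899 0.2528148  0.06      ] [0.56597027 0.1929971  0.06      ]
```

```bash
python3 -m creep '[[[0,0,-0.2,0,0,0.062,0],[0,0,-0.2,0,0,0.062,0],[0.98,-0.67,-0.1,0,0,0,0],[0.98,-0.67,-0.1,0,0,0,0],[0.98,-0.67,-0.1,0,0,0,0],[0.98,-0.67,-0.1,0,0,0,0],[0.98,-0.67,-0.1,0,0,0,0],[0.98,-0.67,-0.1,0,0,0,0],[0.98,-0.67,-0.1,0,0,0,0],[0.98,-0.67,-0.1,0,0,0,0],[0.98,-0.67,-0.1,0,0,0,0],[0.98,-0.67,-0.1,0,0,0,0],[0.98,-0.67,-0.1,0,0,0,0],[0,0,0,0,0,0,0]]]'
python3 - <<'E'
from h import *
import pickle
c=get_calibration("wrist"); im=snapshot("wrist"); cv2.imwrite("pics/w1.png",im[:,:,::-1]); pickle.dump(c,open("c1.pkl","wb"))
s=telemetry.observe();print(s['eef_pos'],s['eef_rot'][:,0],s['clock'])
for k in ["lifter","holder"]:
  for r in models.outline_of("wrist",k)[:2]: print(k,r['conf'],r['uv'])
print(proj("wrist",[.482,-.2745,.176],c),proj("wrist",[.4836,-.2766,.11],c))
E
```

```text
clock: 2.55
eef_pos: [0.4033, -0.3081, 0.249]
eef_rot: [[0.974, 0.228, 0.001], [0.228, -0.974, -0.0], [0.001, 0.0, -1.0]]
force: [0.4, -0.1, 0.0]
opening: 0.088
[ 0.40245999 -0.30911273  0.24876332] [ 9.73877798e-01  2.27072751e-01 -3.26272641e-07] 2.6
lifter 0.93 [271.3, 253.7]
lifter 0.82 [244.9, 96.8]
holder 0.59 [251.8, 64.0]
[239.18189925  98.45047648] [245.58929784  98.00269689]
```

View pics/w1.png

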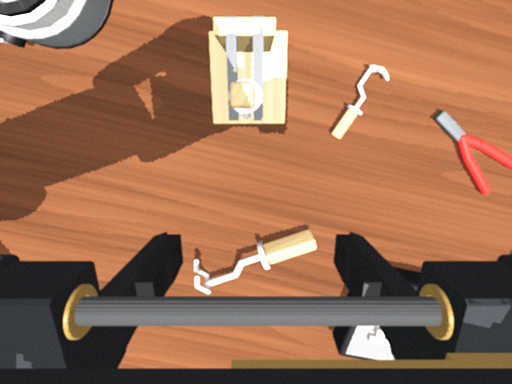

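The holder is at (249,70), with the lifter handle at (242,93). The small lifter is at (360,100) and the big one at (255,262). Enlarging.

Run:
```python
import cv2
im=cv2.imread("pics/w1.png")[5:135,195:305]; cv2.imwrite("pics/w1c.png",cv2.resize(im,None,fx=4.5,fy=4.5,interpolation=cv2.INTER_CUBIC))
```

```text
(no output)
```

View pics/w1c.png

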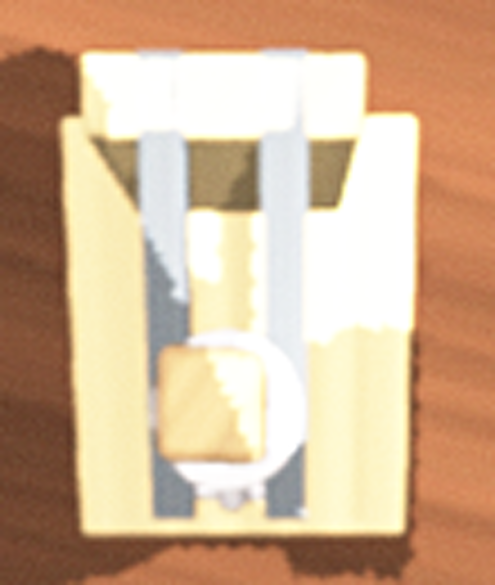

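Run:
```python
from h import *
import pickle
c=pickle.load(open("c1.pkl","rb")); w="wrist"
f=lambda u,v:(195+u/4.5,5+v/4.5)
a=atz(w,f(82,533),.01,c);b=atz(w,f(405,533),.01,c); 
bl=atz(w,f(60,117),.01,c); br=atz(w,f(418,115),.01,c)
print("front",a,b,np.linalg.norm(a-b),"yaw",np.degrees(np.arctan2(-(b-a)[0],(b-a)[1])) ,bl,br,np.linalg.norm(bl-a))
cen=(a+b+bl+br)/4; print("center",cen)
for p,q in((bl,a),(br,b)):
  d=p-q; print(np.degrees(np.arctan2(d[1],d[0])))
th=np.radians(13.1); ex=np.array([np.cos(th),np.sin(th),0])
print("org from centre",cen-ex*.0225,"from front",(a+b)/2+ex*.035)
pf=atz(w,f(230,516),.11,c); print("from prong tips",pf+ex*.025)
print("prong back", atz(w,f(232,135),.11,c)-ex*.054)
print("handle top",atz(w,f(213,403),.176,c))
```

```text
front [ 0.44090508 -0.23577691  0.01      ] [ 0.46349441 -0.33274892  0.01      ] 0.09956830313975795 yaw -166.88697791662202 [ 0.55147585 -0.20934395  0.01      ] [ 0.57476791 -0.30712334  0.01      ] 0.11368639938015927
center [ 0.50766081 -0.27124828  0.01      ]
13.444756259012788
12.968739251708469
org from centre [ 0.48574635 -0.27634793  0.01      ] from front [ 0.4862889  -0.27633012  0.01      ]
from prong tips [ 0.48720373 -0.27603028  0.11      ]
prong back [ 0.48693625 -0.27754168  0.11      ]
handle top [ 0.48543789 -0.27633033  0.176     ]
```

```bash
cat > v.py <<'E'
from h import *
import pickle,sys
k=sys.argv[1]
c=get_calibration("wrist"); im=snapshot("wrist"); cv2.imwrite(f"pics/{k}.png",im[:,:,::-1]); pickle.dump(c,open(k+".pkl","wb"))
s=telemetry.observe();print(s['eef_pos'],s['eef_rot'][:,0],s['clock'])
E
python3 -m creep '[[[0.48,-0.945,0,0,0,0,0],[0.48,-0.945,0,0,0,0,0],[0.48,-0.945,0,0,0,0,0],[0.48,-0.945,0,0,0,0,0],[0.48,-0.945,0,0,0,0,0],[0.48,-0.945,0,0,0,0,0],[0.48,-0.945,0,0,0,0,0],[0.48,-0.945,0,0,0,0,0],[0.48,-0.945,0,0,0,0,0],[0.48,-0.945,0,0,0,0,0],[0.48,-0.945,0,0,0,0,0],[0.48,-0.945,0,0,0,0,0],[0.48,-0.945,0,0,0,0,0],[0.48,-0.945,0,0,0,0,0],[0.48,-0.945,0,0,0,0,0],[0,0,0,0,0,0,0],[0,0,0,0,0,0,0]]]'; python3 v.py w2
python3 -m creep '[[[0.227,-0.974,0,0,0,0,0],[0.227,-0.974,0,0,0,0,0],[0.227,-0.974,0,0,0,0,0],[0.227,-0.974,0,0,0,0,0],[0.227,-0.974,0,0,0,0,0],[0.227,-0.974,0,0,0,0,0],[0.227,-0.974,0,0,0,0,0],[0.227,-0.974,0,0,0,0,0],[0.227,-0.974,0,0,0,0,0],[0.227,-0.974,0,0,0,0,0],[0.227,-0.974,0,0,0,0,0],[0,0,0,0,0,0,0],[0,0,0,0,0,0,0]]]'; python3 v.py w3
```

```text
clock: 4.4
eef_pos: [0.4785, -0.0019, 0.2485]
eef_rot: [[0.974, 0.225, -0.0], [0.225, -0.974, -0.0], [-0.0, 0.0, -1.0]]
force: [-0.3, -0.0, 0.4]
opening: 0.0885
[ 0.47842767 -0.00210867  0.24852964] [ 9.74560519e-01  2.24124171e-01 -3.87665463e-04] 4.45
clock: 5.75
eef_pos: [0.4792, 0.218, 0.2485]
eef_rot: [[0.974, 0.225, -0.0], [0.225, -0.974, -0.0], [-0.0, 0.0, -1.0]]
force: [-0.5, -0.3, -0.4]
opening: 0.0882
[0.47923315 0.21781301 0.24859362] [ 9.74585693e-01  2.24014900e-01 -2.28109075e-04] 5.8
```

View pics/w2.png

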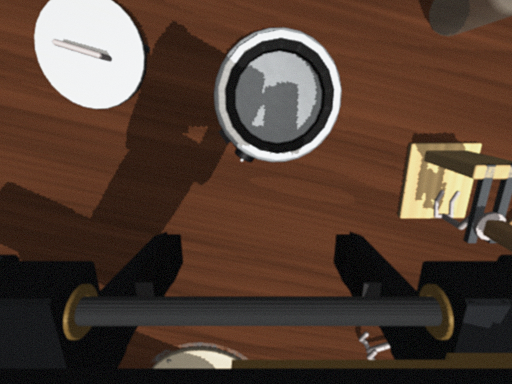

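View pics/w3.png

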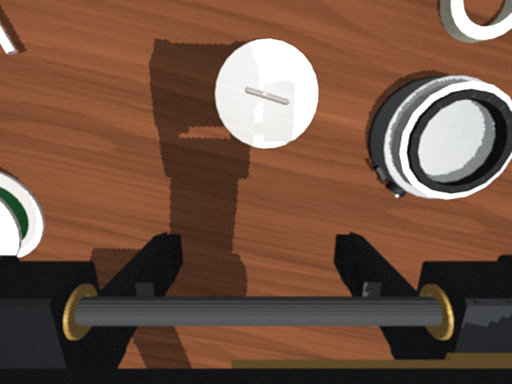

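w2 shows the pot at (278,95) and the lid at the upper left. w3 shows the lid at (267,93), its bar running from (247,90) to (288,102). Fitting circles with known radii.

Run:
```python
import cv2,numpy as np
a=cv2.imread("pics/w2.png")[20:170,205:350]; b=cv2.imread("pics/w3.png")[30:155,205:330]
a=cv2.resize(a,None,fx=4,fy=4,interpolation=2);cv2.imwrite("pics/w2c.png",a)
cv2.imwrite("pics/w3c.png",cv2.resize(b,None,fx=4.5,fy=4.5,interpolation=2))
```

```text
(no output)
```

View pics/w2c.png

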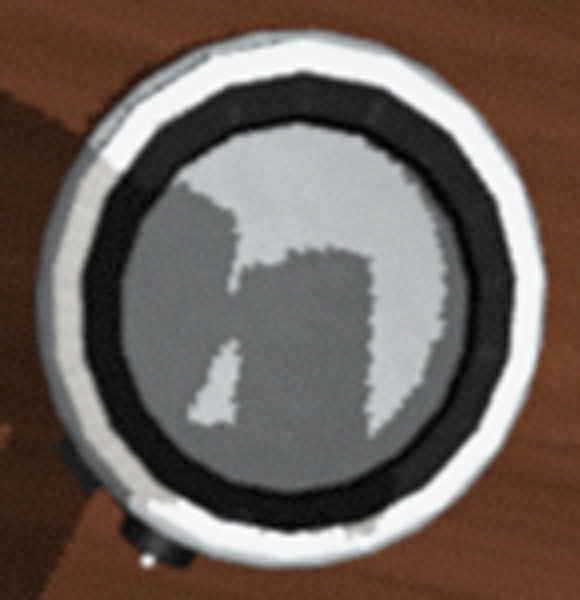

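View pics/w3c.png

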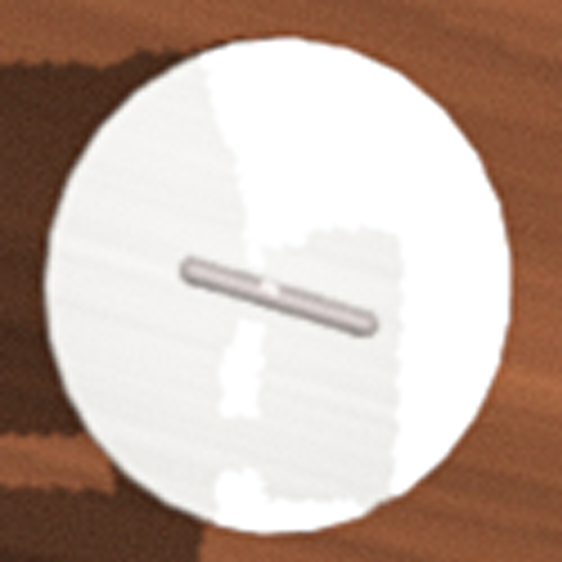

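```bash
cat > fit.py <<'E'
from h import *
import pickle
from scipy.optimize import least_squares
th=np.linspace(0,2*np.pi,180,endpoint=False)
def contour(mask):
    cs,_=cv2.findContours(mask.astype(np.uint8),cv2.RETR_EXTERNAL,cv2.CHAIN_APPROX_NONE); return max(cs,key=cv2.contourArea)[:,0].astype(float)
def fit(pts,n,c,z,r0):
    # circle r free at height z: map to plane, fit
    q=np.array([atz(n,p,z,c)[:2] for p in pts])
    f=lambda v:np.hypot(q[:,0]-v[0],q[:,1]-v[1])-v[2]
    s=least_squares(f,[*q.mean(0),r0],loss='soft_l1',f_scale=.001); return s.x,np.sqrt(np.mean(f(s.x)**2))
if __name__=="__main__":
    c=pickle.load(open("w2.pkl","rb")); im=cv2.imread("pics/w2.png"); g=im.max(2).astype(int)
    y,x=np.mgrid[:384,:512]
    for name,thr in (("seal",60),):
        m=(g<thr)&(np.hypot(x-280,y-95)<62)&(np.hypot(x-280,y-95)>35)
        lab=cv2.connectedComponents(m.astype(np.uint8))[1]
        l=np.bincount(lab[m]).argmax(); mm=lab==l
        for z in (.08,.09): print("seal outer",z,fit(contour(mm),"wrist",c,z,.05))
        inner=(~mm)&(np.hypot(x-280,y-95)<45); lab=cv2.connectedComponents(inner.astype(np.uint8))[1]
        inn=lab==lab[95,280]
        print("inner .08",fit(contour(inn),"wrist",c,.08,.05))
    c=pickle.load(open("w3.pkl","rb")); im=cv2.imread("pics/w3.png"); g=im.min(2)
    m=(g>150)&(np.hypot(x-267,y-93)<70)
    lab=cv2.connectedComponents(m.astype(np.uint8))[1]; mm=lab==lab[75,240]
    print("lid",fit(contour(mm),"wrist",c,.036,.065))
    a=atz("wrist",(248.3,89.6),.0595,c);b=atz("wrist",(286.1,102.2),.0595,c);d=a-b
    print("bar",a,b,np.linalg.norm(d),(a+b)/2,"yaw",np.degrees(np.arctan2(-d[0],d[1])))
E
python3 fit.py
```

```text
seal outer 0.08 (array([ 0.56649615, -0.00562991,  0.0590982 ]), np.float64(0.00040818978856818996))
seal outer 0.09 (array([ 0.56625765, -0.00496919,  0.05733064]), np.float64(0.0003959808319769164))
inner .08 (array([ 0.56758028, -0.00491328,  0.04705622]), np.float64(0.0007475199401679905))
lid (array([0.56781217, 0.22726547, 0.0644153 ]), np.float64(0.0004185791834444955))
bar [0.56943945 0.25016426 0.0595    ] [0.56573372 0.20335525 0.0595    ] 0.046955467086674474 [0.56758658 0.22675975 0.0595    ] yaw -4.526485907491741
```

Run:
```python
import cv2,numpy as np
a=cv2.imread("pics/top0.png")[138:192,122:180]; cv2.imwrite("pics/t0l.png",cv2.resize(a,None,fx=9,fy=9,interpolation=2))
b=cv2.imread("pics/side0.png")[230:290,120:190]; cv2.imwrite("pics/s0l.png",cv2.resize(b,None,fx=8,fy=8,interpolation=2))
```

```text
(no output)
```

View pics/t0l.png

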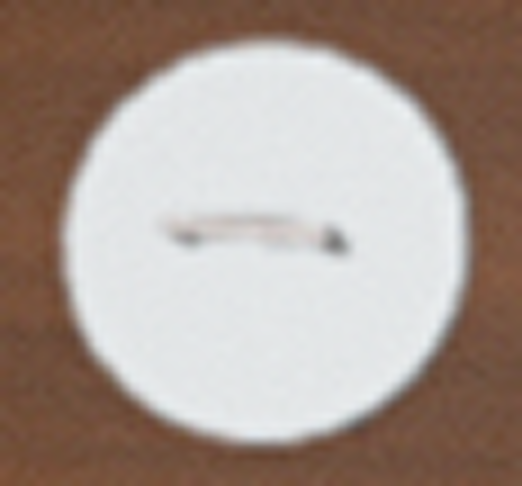

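View pics/s0l.png

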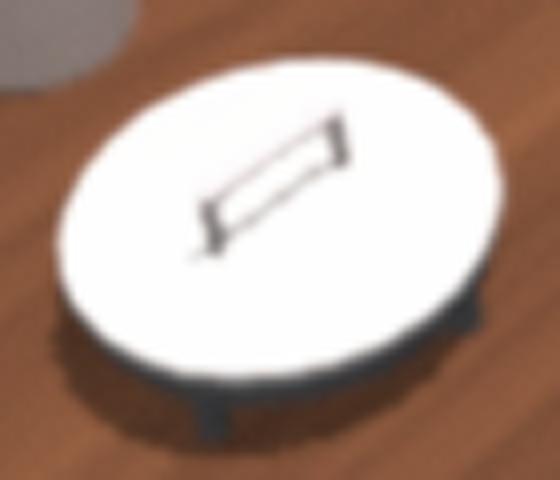

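```bash
python3 -m creep '[[[-0.208,0.966,0,0,0,0,0],[-0.208,0.966,0,0,0,0,0],[-0.208,0.966,0,0,0,0,0],[-0.208,0.966,0,0,0,0,0],[-0.208,0.966,0,0,0,0,0],[-0.208,0.966,0,0,0,0,0],[-0.208,0.966,0,0,0,0,0],[-0.208,0.966,0,0,0,0,0],[-0.208,0.966,0,0,0,0,0],[-0.208,0.966,0,0,0,0,0],[-0.208,0.966,0,0,0,0,0],[-0.208,0.966,0,0,0,0,0],[-0.208,0.966,0,0,0,0,0],[-0.208,0.966,0,0,0,0,0],[-0.208,0.966,0,0,0,0,0],[-0.208,0.966,0,0,0,0,0],[-0.208,0.966,0,0,0,0,0],[-0.208,0.966,0,0,0,0,0],[-0.208,0.966,0,0,0,0,0],[-0.208,0.966,0,0,0,0,0]]]' ;  python3 -m creep '[[[-0.208,0.966,0,0,0,0,0],[-0.208,0.966,0,0,0,0,0],[-0.208,0.966,0,0,0,0,0],[-0.208,0.966,0,0,0,0,0],[-0.208,0.966,0,0,0,0,0],[0,0,0,0,0,0,0],[0,0,0,0,0,0,0]]]'
```

```text
clock: 7.8
eef_pos: [0.4841, -0.1781, 0.2487]
eef_rot: [[0.975, 0.223, -0.0], [0.223, -0.975, -0.0], [-0.0, 0.0, -1.0]]
force: [0.9, 0.5, -0.2]
opening: 0.0883
clock: 8.5
eef_pos: [0.4862, -0.2753, 0.2484]
eef_rot: [[0.975, 0.224, -0.0], [0.224, -0.975, 0.001], [-0.0, -0.001, -1.0]]
force: [0.2, -0.2, -0.5]
opening: 0.0879
```

```bash
python3 -m creep '[[[0,0.05,0.74,0,0,0,0],[0,0,0.74,0,0,0,0],[0,0,0.74,0,0,0,0],[0,0,0.74,0,0,0,0],[0,0,0.74,0,0,0,0],[0,0,0.74,0,0,0,0],[0,0,0.74,0,0,0,0],[0,0,0.74,0,0,0,0],[0,0,0,0,0,0,0]]]'
python3 - <<'E'
from h import *
cv2.imwrite("pics/s2.png",cv2.resize(snapshot("side")[60:260,180:400,::-1],None,fx=3.5,fy=3,interpolation=2))
cv2.imwrite("pics/w4.png",snapshot("wrist")[:,:,::-1])
E
```

```text
clock: 9.4
eef_pos: [0.486, -0.2746, 0.1288]
eef_rot: [[0.974, 0.226, -0.003], [0.226, -0.974, 0.002], [-0.002, -0.003, -1.0]]
force: [0.2, -0.3, 0.5]
opening: 0.0886
```

View pics/s2.png

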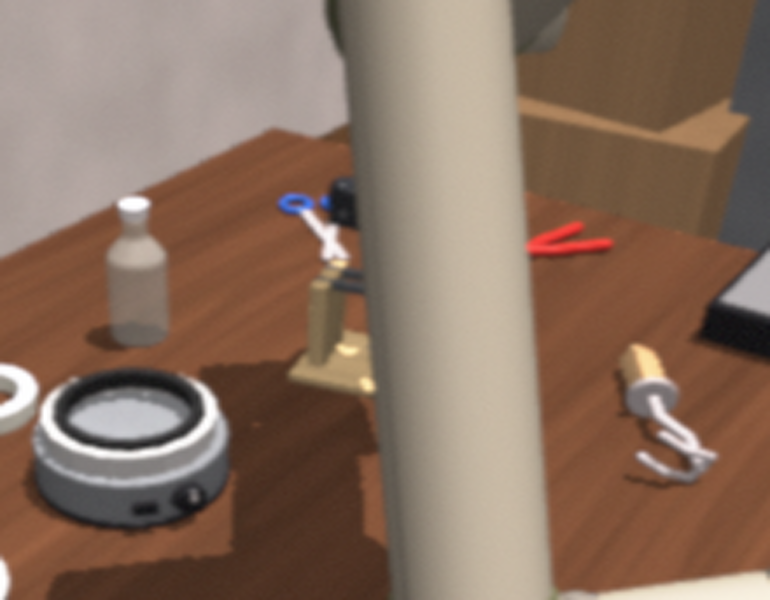

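View pics/w4.png

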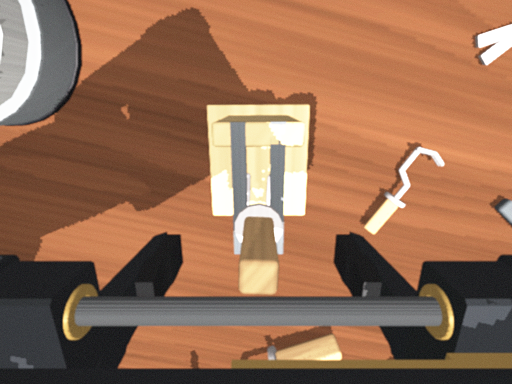

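The handle is centred between the open fingers, at column 258. Closing.

```bash
python3 -m creep '[[[0,0,0,0,0,0,1],[0,0,0,0,0,0,1],[0,0,0,0,0,0,1],[0,0,0,0,0,0,1],[0,0,0,0,0,0,1],[0,0,0,0,0,0,1],[0,0,0,0,0,0,1],[0,0,0,0,0,0,1]]]'; python3 -c "
from h import *
s=telemetry.observe();print(s['eef_pos'],s['force'],s['ft_torque'])"
```

```text
clock: 10.3
eef_pos: [0.4866, -0.276, 0.1302]
eef_rot: [[0.974, 0.225, -0.0], [0.225, -0.974, 0.0], [-0.0, -0.0, -1.0]]
force: [-0.4, 0.4, 0.8]
opening: 0.0263
[ 0.4865574  -0.27601247  0.13022448] [-0.4243565   0.43154623  0.77935887] [ 0.08330487  0.035082   -0.05294146]
```

```bash
python3 -m creep '[[[0,0,0,0,0,0,1],[0,0,0,0,0,0,1],[0,0,0,0,0,0,1],[0,0,0,0,0,0,1]]]'
```

```text
clock: 10.7
eef_pos: [0.4866, -0.2759, 0.1302]
eef_rot: [[0.974, 0.225, -0.0], [0.225, -0.974, 0.0], [-0.0, -0.0, -1.0]]
force: [-0.5, 0.5, 0.3]
opening: 0.0198
```

```bash
python3 -m creep '[[[0,0,-0.17,0,0,0,1],[0,0,-0.17,0,0,0,1],[0,0,-0.17,0,0,0,1],[0,0,0,0,0,0,1],[0,0,0,0,0,0,1]]]'; python3 -c "
from h import *
s=telemetry.observe();print(s['eef_pos'],s['force'],s['ft_torque'])"; python3 -m creep '[[[-0.2,0,0,0,0,0,1],[-0.4,0,0,0,0,0,1],[-0.4,0,0,0,0,0,1],[-0.4,0,0,0,0,0,1],[-0.4,0,0,0,0,0,1],[-0.4,0,0,0,0,0,1],[-0.4,0,0,0,0,0,1],[-0.4,0,0,0,0,0,1],[-0.4,0,0,0,0,0,1],[-0.4,0,0,0,0,0,1],[-0.4,0,0,0,0,0,1],[0,0,0,0,0,0,1]]]'
```

```text
clock: 11.2
eef_pos: [0.4866, -0.276, 0.1405]
eef_rot: [[0.974, 0.225, 0.0], [0.225, -0.974, -0.0], [0.0, 0.0, -1.0]]
force: [-0.4, -0.3, -1.4]
opening: 0.0199
[ 0.48657267 -0.27596216  0.14052257] [-0.43440183 -0.28998137 -1.42992613] [ 0.0080126   0.00062363 -0.00586613]
clock: 12.4
eef_pos: [0.4039, -0.2951, 0.1405]
eef_rot: [[0.975, 0.224, -0.0], [0.224, -0.975, 0.0], [-0.0, -0.0, -1.0]]
force: [0.5, 0.3, -1.4]
opening: 0.0198
```

```bash
python3 -m creep '[[[0,0,-1,0,0,0.0645,1],[0,0,-1,0,0,0.0645,1],[0,0,-1,0,0,0.0645,1],[0,0,-1,0,0,0,1],[0.07,-0.5,0,0,0,0,1],[0.143,-0.989,0,0,0,0,1],[0.143,-0.989,0,0,0,0,1],[0.143,-0.989,0,0,0,0,1],[0.143,-0.989,0,0,0,0,1],[0.143,-0.989,0,0,0,0,1],[0.143,-0.989,0,0,0,0,1],[0.143,-0.989,0,0,0,0,1],[0.143,-0.989,0,0,0,0,1],[0.143,-0.989,0,0,0,0,1],[0.143,-0.989,0,0,0,0,1],[0.143,-0.989,0,0,0,0,1],[0.143,-0.989,0,0,0,0,1],[0.143,-0.989,0,0,0,0,1],[0.143,-0.989,0,0,0,0,1],[0.143,-0.989,0,0,0,0,1]]]';python3 -m creep '[[[0.143,-0.989,0,0,0,0,1],[0.143,-0.989,0,0,0,0,1],[0.143,-0.989,0,0,0,0,1],[0.143,-0.989,0,0,0,0,1],[0.143,-0.989,0,0,0,0,1],[0.143,-0.989,0,0,0,0,1],[0.143,-0.989,0,0,0,0,1],[0.143,-0.989,0,0,0,0,1],[0.143,-0.989,0,0,0,0,1],[0.143,-0.989,0,0,0,0,1],[0.143,-0.989,0,0,0,0,1],[0.07,-0.5,0,0,0,0,1],[0,0,0,0,0,0,1],[0,0,0,0,0,0,1]]]'; python3 v.py w5
python3 - <<'E'
from h import *
cv2.imwrite("pics/s5.png",cv2.resize(snapshot("side")[150:300,60:260,::-1],None,fx=4,fy=4,interpolation=2))
E
```

```text
clock: 14.4
eef_pos: [0.472, 0.0091, 0.2193]
eef_rot: [[0.997, -0.076, -0.002], [-0.076, -0.997, 0.001], [-0.002, -0.0, -1.0]]
force: [0.5, 0.1, -1.7]
opening: 0.0201
clock: 15.8
eef_pos: [0.5223, 0.2316, 0.2199]
eef_rot: [[0.997, -0.077, -0.001], [-0.077, -0.997, -0.0], [-0.001, 0.001, -1.0]]
force: [-0.7, 0.0, -2.4]
opening: 0.0199
[0.52245935 0.23135542 0.22015019] [ 9.97020039e-01 -7.71411878e-02 -5.28536698e-04] 15.85
```

View pics/s5.png

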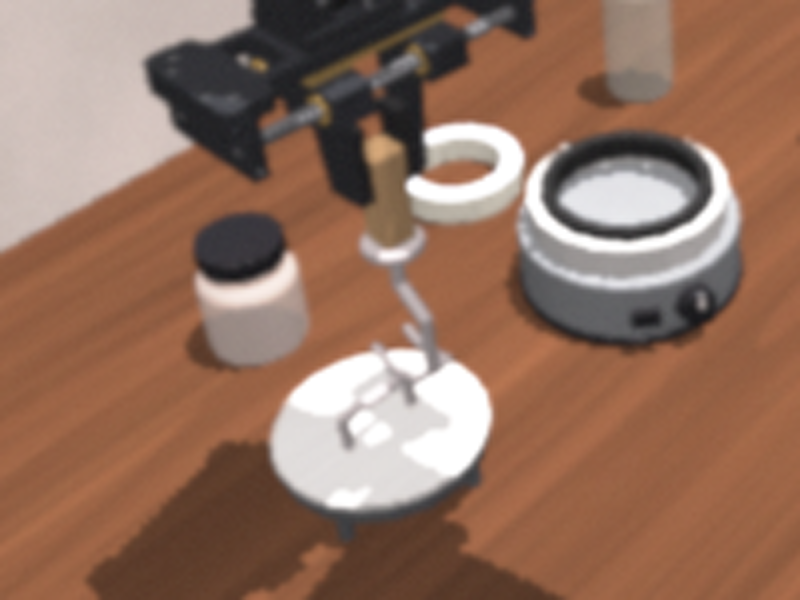

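View pics/w5.png

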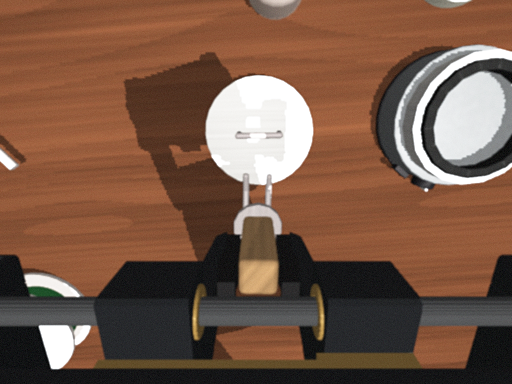

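```bash
python3 - <<'E'
import cv2
im=cv2.imread("pics/w5.png")[65:245,195:325]; cv2.imwrite("pics/w5c.png",cv2.resize(im,None,fx=4.4,fy=4.4,interpolation=2)[:, :])
im=cv2.imread("pics/w5.png")[110:240,215:305]; cv2.imwrite("pics/w5d.png",cv2.resize(im,None,fx=4.5,fy=4.5,interpolation=2)[:, :])
E
python3 - <<'E'
import sys; sys.path.insert(0,'.')
from fit import *
c=pickle.load(open("w5.pkl","rb")); im=cv2.imread("pics/w5.png"); g=im.min(2)
y,x=np.mgrid[:384,:512]
m=(g>150)&(np.hypot(x-260,y-129)<62)&(y<172)
lab=cv2.connectedComponents(m.astype(np.uint8))[1]; mm=lab==lab[110,240]
p=contour(mm); p=p[p[:,1]<165]
print("lid",fit(p,"wrist",c,.036,.065))
E
```

```text
lid (array([0.56786705, 0.22726255, 0.06442481]), np.float64(0.0003813555116647397))
```

View pics/w5d.png

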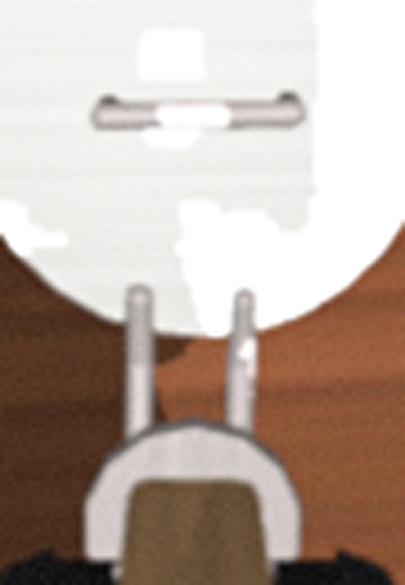

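Run:
```python
from h import *
import pickle
c=pickle.load(open("w5.pkl","rb")); w="wrist"
f=lambda u,v:(215+u/4.5,110+v/4.5)
a=atz(w,f(103,115),.0595,c);b=atz(w,f(295,110),.0595,c);d=a-b
print("bar",(a+b)/2,np.linalg.norm(d),np.degrees(np.arctan2(-d[0],d[1])))
l=atz(w,f(139,293),.125,c);r=atz(w,f(245,295),.125,c);d=l-r
print("tips",l,r,(l+r)/2,np.linalg.norm(d),np.degrees(np.arctan2(-d[0],d[1])))
s=telemetry.observe();R=s['eef_rot'];p=s['eef_pos'];print("tips in tool",R.T@((l+r)/2-p),"bar in tool",R.T@((a+b)/2-p),p)
```

```text
bar [0.56779338 0.22701241 0.0595    ] 0.04829595466288346 -2.9818255797325297
tips [0.53885533 0.24214274 0.125     ] [0.53669485 0.2199738  0.125     ] [0.53777509 0.23105827 0.125     ] 0.022273960265343725 -5.566192646248755
tips in tool [ 0.0151892  -0.00104008  0.09532476] bar in tool [0.04544745 0.00065035 0.16081749] [0.52257688 0.23122007 0.22032886]
```

```bash
python3 -m creep '[[[0,0.06,0.63,0,0,-0.01,1],[0,0,0.63,0,0,0,1],[0,0,0.63,0,0,0,1],[0,0,0.63,0,0,0,1],[0,0,0.63,0,0,0,1],[0,0,0.63,0,0,0,1],[0,0,0,0,0,0,1],[0,0,0,0,0,0,1]]]'; python3 v.py w6
python3 - <<'E'
from h import *
cv2.imwrite("pics/s6.png",cv2.resize(snapshot("side")[200:300,100:220,::-1],None,fx=6,fy=6,interpolation=2))
s=telemetry.observe();print(s['force'],s['ft_torque'])
im=cv2.imread("pics/w6.png")[100:290,205:315]; cv2.imwrite("pics/w6d.png",cv2.resize(im,None,fx=3.1,fy=3.1,interpolation=2)[:, :])
E
```

```text
clock: 16.7
eef_pos: [0.5228, 0.2303, 0.1453]
eef_rot: [[0.998, -0.062, 0.0], [-0.062, -0.998, 0.0], [0.0, -0.0, -1.0]]
force: [-0.3, -0.2, -1.6]
opening: 0.0198
[0.52297572 0.23041886 0.14559969] [ 0.99809509 -0.06168546  0.00104248] 16.75
[ 0.02657707  0.61228628 -1.35883216] [ 0.00843626 -0.01273656  0.02242647]
```

View pics/s6.png

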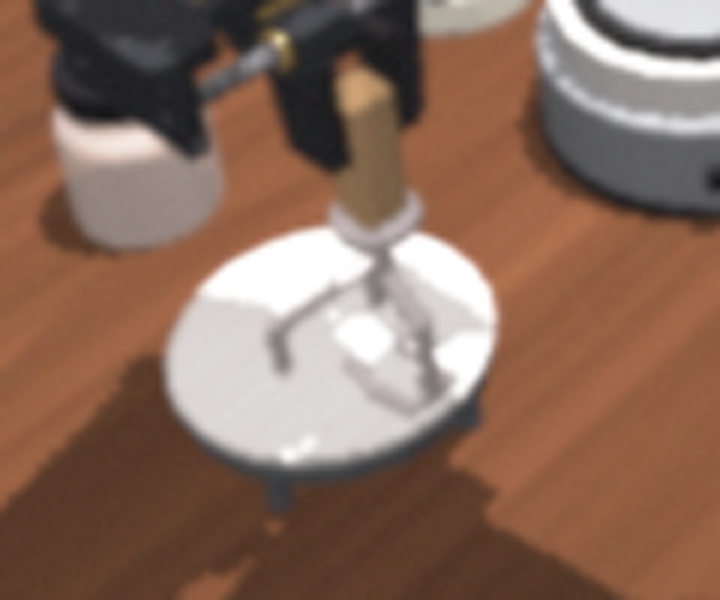

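View pics/w6d.png

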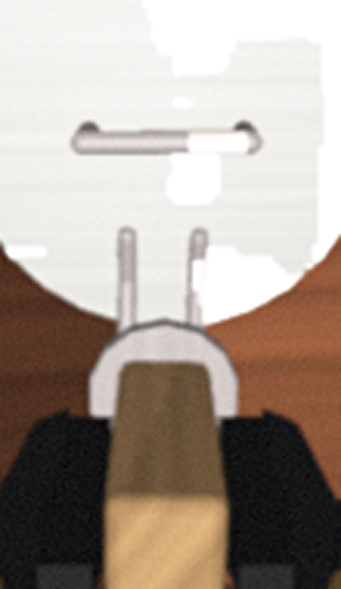

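```bash
python3 -m creep '[[[0.25,0.05,0.03,0,0,0,1],[0.25,0,0,0,0,0,1],[0.25,0,0,0,0,0,1],[0.25,0,0,0,0,0,1],[0.25,0,0,0,0,0,1],[0.25,0,0,0,0,0,1],[0.25,0,0,0,0,0,1],[0.25,0,0,0,0,0,1],[0.25,0,0,0,0,0,1],[0,0,0,0,0,0,1],[0,0,0,0,0,0,1]]]'; python3 v.py w7
python3 - <<'E'
from h import *
cv2.imwrite("pics/s7.png",cv2.resize(snapshot("side")[200:300,100:220,::-1],None,fx=6,fy=6,interpolation=2))
s=telemetry.observe();print(s['force'],s['ft_torque'])
im=cv2.imread("pics/w7.png")[100:290,205:315]; cv2.imwrite("pics/w7d.png",cv2.resize(im,None,fx=3.1,fy=3.1,interpolation=2)[:, :])
E
```

```text
clock: 17.9
eef_pos: [0.5675, 0.227, 0.1442]
eef_rot: [[0.998, -0.061, -0.0], [-0.061, -0.998, -0.0], [-0.0, 0.0, -1.0]]
force: [-0.4, 0.7, -1.5]
opening: 0.0198
[0.56735966 0.2269777  0.14421723] [ 9.98130592e-01 -6.11169309e-02 -2.07056767e-04] 17.95
[ 0.22638872  0.54198284 -1.42421085] [ 0.03692661  0.0181451  -0.04940409]
```

View pics/s7.png

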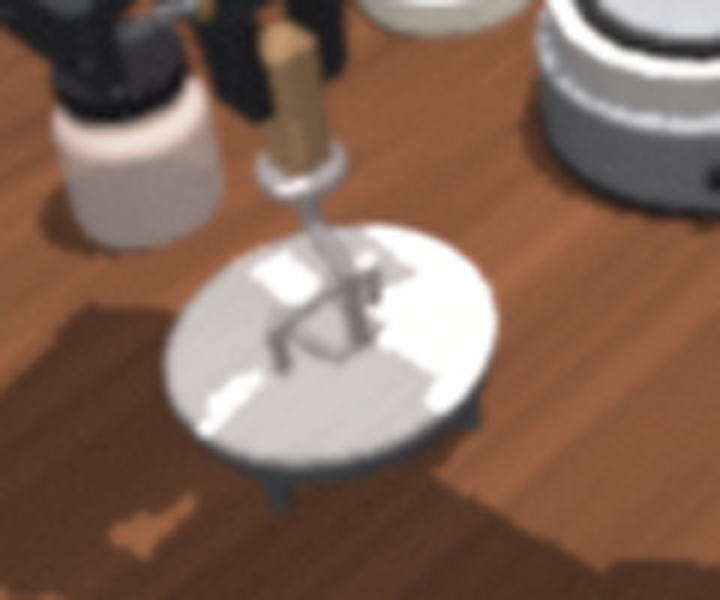

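View pics/w7d.png

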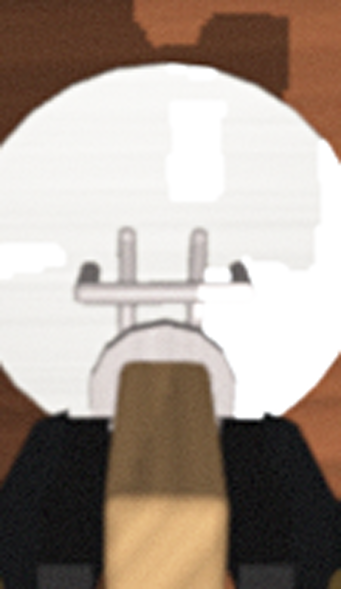

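The toes are through under the bar, roughly centred, and the lid hasn't moved. Lifting.

```bash
python3 -m creep '[[[0,0,-0.2,0,0,0,1],[0,0,-0.2,0,0,0,1],[0,0,-0.1,0,0,0,1],[0,0,-0.1,0,0,0,1],[0,0,-0.1,0,0,0,1],[0,0,-0.1,0,0,0,1],[0,0,-0.1,0,0,0,1],[0,0,-0.2,0,0,0,1],[0,0,-0.2,0,0,0,1],[0,0,-0.25,0,0,0,1],[0,0,-0.25,0,0,0,1],[0,0,-0.25,0,0,0,1],[0,0,0,0,0,0,1],[0,0,0,0,0,0,1],[0,0,0,0,0,0,1]]]'; python3 v.py w8
python3 - <<'E'
from h import *
cv2.imwrite("pics/s8.png",cv2.resize(snapshot("side")[180:300,90:234,::-1],None,fx=5,fy=5,interpolation=2))
s=telemetry.observe();print(s['force'],s['ft_torque'])
E
```

```text
clock: 19.5
eef_pos: [0.5674, 0.2269, 0.185]
eef_rot: [[0.998, -0.061, -0.001], [-0.061, -0.998, -0.0], [-0.001, 0.0, -1.0]]
force: [-0.2, 1.1, -5.2]
opening: 0.0198
[0.5673709  0.22691563 0.18495061] [ 9.98126186e-01 -6.11862169e-02 -6.02606995e-04] 19.55
[ 0.30829609  0.02909749 -5.12473795] [0.03801868 0.00843753 0.01718308]
```

View pics/s8.png

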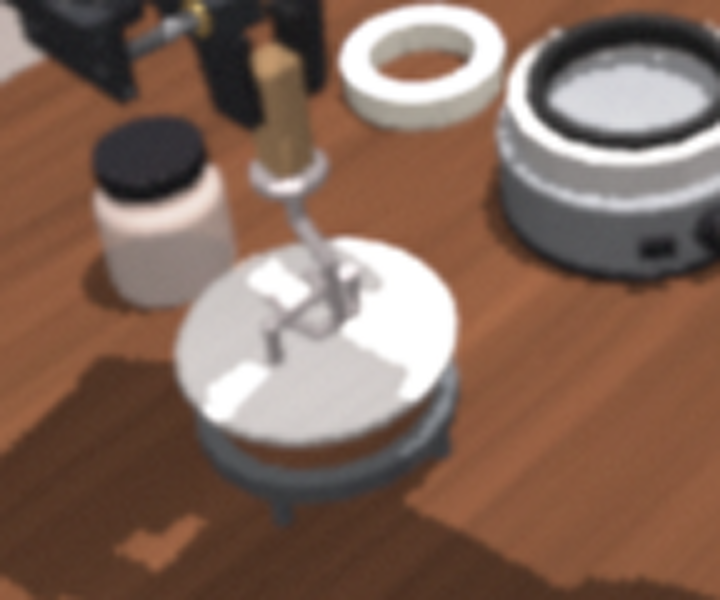

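View pics/w8.png

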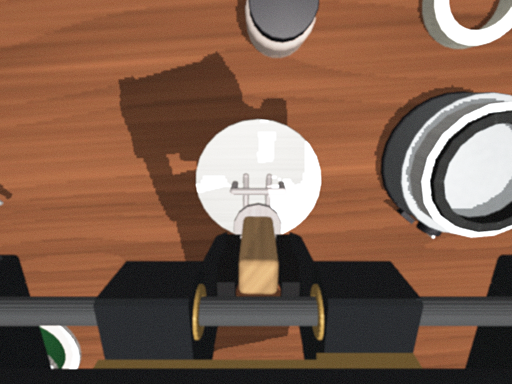

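Run:
```python
from fit import *
c=pickle.load(open("w8.pkl","rb")); im=cv2.imread("pics/w8.png"); g=im.min(2)
y,x=np.mgrid[:384,:512]
m=(g>140)&(np.hypot(x-258,y-180)<72)&(y<200)
lab=cv2.connectedComponents(m.astype(np.uint8))[1]; mm=lab==lab[140,240]
p=contour(mm); p=p[p[:,1]<197]
v,e=fit(p,"wrist",c,.0658,.065); print("lid",v,e)
s=telemetry.observe();R=s['eef_rot'];print("in tool",(R.T@(np.array([v[0],v[1],.066])-s['eef_pos'])))
```

```text
lid [0.56790128 0.22710864 0.06491147] 0.00033563149070345554
in tool [ 0.00052924 -0.00022179  0.11899997]
```

```bash
python3 -m creep '[[[0,0,-0.1,0,0,0,1],[0,0,-0.3,0,0,0,1],[0,0,-0.5,0,0,0,1],[0,0,-0.5,0,0,0,1],[0,0,-0.5,0,0,0,1],[0,0,-0.5,0,0,0,1],[0,0,-0.5,0,0,0,1],[0,0,-0.3,0,0,0,1],[0,0,-0.2,0,0,0,1],[0,0,-0.1,0,0,0,1]]]';  python3 -m creep '[[[0.006,0.1,0,0,0,0,1],[0.017,0.3,0,0,0,0,1],[0.028,0.5,0,0,0,0,1],[0.04,0.7,0,0,0,0,1],[0.04,0.7,0,0,0,0,1],[0.04,0.7,0,0,0,0,1],[0.04,0.7,0,0,0,0,1],[0.04,0.7,0,0,0,0,1],[0.04,0.7,0,0,0,0,1],[0.04,0.7,0,0,0,0,1],[0.04,0.7,0,0,0,0,1],[0.04,0.7,0,0,0,0,1],[0.04,0.7,0,0,0,0,1],[0.04,0.7,0,0,0,0,1],[0.04,0.7,0,0,0,0,1],[0.04,0.7,0,0,0,0,1],[0.04,0.7,0,0,0,0,1],[0.028,0.5,0,0,0,0,1],[0.017,0.3,0,0,0,0,1],[0.006,0.1,0,0,0,0,1]]]'; python3 -m creep '[[[0,0,0,0,0,0,1],[0,0,0,0,0,0,1],[0,0,0,0,0,0,1]]]'; python3 v.py w9
python3 - <<'E'
from h import *
cv2.imwrite("pics/s9.png",cv2.resize(snapshot("side")[130:250,150:294,::-1],None,fx=5,fy=5,interpolation=2))
s=telemetry.observe();print(s['force'],s['ft_torque'])
E
```

```text
clock: 20.6
eef_pos: [0.5675, 0.2269, 0.2555]
eef_rot: [[0.998, -0.061, 0.0], [-0.061, -0.998, -0.0], [0.0, -0.0, -1.0]]
force: [0.1, 0.8, -4.9]
opening: 0.0197
clock: 22.6
eef_pos: [0.5665, -0.006, 0.2552]
eef_rot: [[0.998, -0.062, -0.0], [-0.062, -0.998, 0.0], [-0.0, -0.0, -1.0]]
force: [0.2, -0.4, -4.4]
opening: 0.0197
clock: 22.9
eef_pos: [0.5665, -0.005, 0.2553]
eef_rot: [[0.998, -0.061, -0.0], [-0.061, -0.998, 0.0], [-0.0, -0.0, -1.0]]
force: [-0.3, -0.0, -4.3]
opening: 0.0194
[ 0.56650818 -0.00500201  0.25525711] [ 9.98164888e-01 -6.05545703e-02  5.07396913e-06] 22.95
[-0.38086532  0.08191734 -4.12575692] [ 0.00561358  0.03870321 -0.00491517]
```

View pics/s9.png

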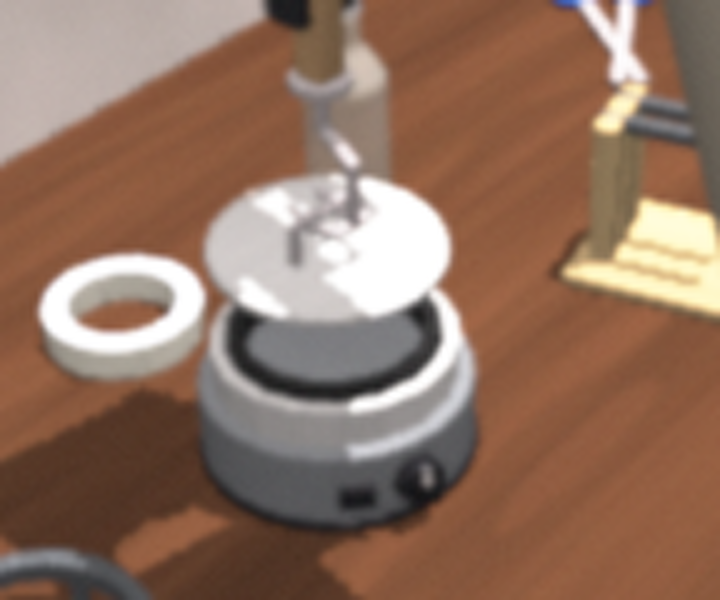

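View pics/w9.png

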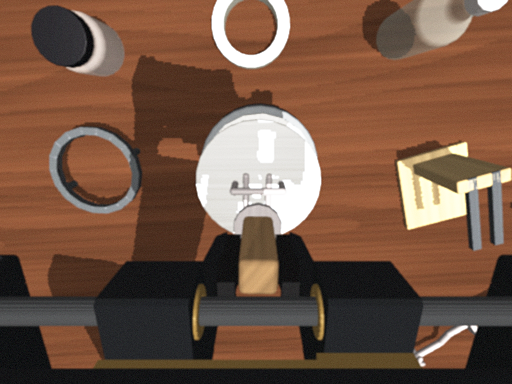

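Run:
```python
from fit import *
def seal(k,u,v,ri,ro):
    c=pickle.load(open(k+".pkl","rb")); im=cv2.imread(f"pics/{k}.png"); g=im.max(2).astype(int)
    y,x=np.mgrid[:384,:512]; d=np.hypot(x-u,y-v)
    m=(g<70)&(d<ro)&(d>ri)
    lab=cv2.connectedComponents(m.astype(np.uint8))[1]; l=np.bincount(lab[m]).argmax(); mm=lab==l
    p=contour(mm); p=p[(p[:,0]<508)]
    return c,p,mm
D=[seal("w2",280,95,35,62)[:2], seal("w3",455,140,30,72)[:2]]
c,p,mm=seal("w3",455,140,30,72); im=cv2.imread("pics/w3.png"); im[mm]=(0,0,255); cv2.imwrite("pics/chk.png",cv2.resize(im[60:220,350:512],None,fx=3,fy=3))
for z in (.07,.08,.085,.09,.095,.1):
    print(z,[ (fit(p,"wrist",c,z,.058)[0].round(4),round(fit(p,"wrist",c,z,.058)[1],5)) for c,p in D])
```

```text
0.07 [(array([ 0.5667, -0.0063,  0.061 ]), np.float64(0.00043)), (array([ 0.5664, -0.0119,  0.0616]), np.float64(0.00082))]
0.08 [(array([ 0.5665, -0.0056,  0.0592]), np.float64(0.00042)), (array([ 0.5662, -0.0047,  0.0598]), np.float64(0.0008))]
0.085 [(array([ 0.5664, -0.0053,  0.0583]), np.float64(0.00041)), (array([ 0.5661, -0.0011,  0.0589]), np.float64(0.00079))]
0.09 [(array([ 0.5663, -0.005 ,  0.0575]), np.float64(0.0004)), (array([0.566 , 0.0025, 0.058 ]), np.float64(0.00078))]
0.095 [(array([ 0.5661, -0.0046,  0.0566]), np.float64(0.0004)), (array([0.5659, 0.0061, 0.0571]), np.float64(0.00076))]
0.1 [(array([ 0.566 , -0.0043,  0.0557]), np.float64(0.00039)), (array([0.5658, 0.0097, 0.0562]), np.float64(0.00075))]
```

View pics/chk.png

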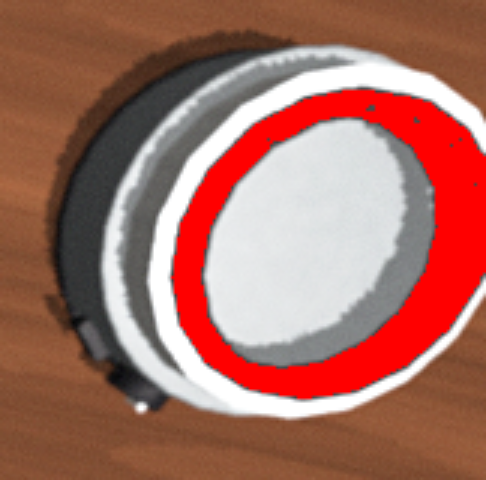

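```bash
python3 -m creep '[[[0,0.03,0.1,0,0,0,1],[0,0,0.3,0,0,0,1],[0,0,0.4,0,0,0,1],[0,0,0.3,0,0,0,1],[0,0,0.2,0,0,0,1],[0,0,0.1,0,0,0,1],[0,0,0.1,0,0,0,1],[0,0,0.1,0,0,0,1],[0,0,0.1,0,0,0,1],[0,0,0.1,0,0,0,1],[0,0,0.1,0,0,0,1],[0,0,0.1,0,0,0,1],[0,0,0,0,0,0,1],[0,0,0,0,0,0,1]]]'; for i in 1; do python3 -m creep '[[[0,0,0.1,0,0,0,1],[0,0,0,0,0,0,1]]]'; done;  python3 -m creep '[[[0,0,0.1,0,0,0,1],[0,0,0,0,0,0,1]]]'
```

```text
clock: 24.4
eef_pos: [0.5665, -0.006, 0.2153]
eef_rot: [[0.998, -0.061, 0.0], [-0.061, -0.998, 0.0], [0.0, -0.0, -1.0]]
force: [-0.4, 0.7, -4.4]
opening: 0.0196
clock: 24.6
eef_pos: [0.5664, -0.006, 0.213]
eef_rot: [[0.998, -0.061, -0.0], [-0.061, -0.998, 0.0], [-0.0, -0.0, -1.0]]
force: [-0.5, 0.4, -4.3]
opening: 0.0198
clock: 24.8
eef_pos: [0.5664, -0.006, 0.211]
eef_rot: [[0.998, -0.061, -0.0], [-0.061, -0.998, 0.0], [-0.0, -0.0, -1.0]]
force: [-0.2, -0.3, -4.6]
opening: 0.0197
```

```bash
python3 -m creep '[[[0,0,0.1,0,0,0,1],[0,0,0,0,0,0,1]]]' | grep -E "eef_pos|force"; python3 -m creep '[[[0,0,0.1,0,0,0,1],[0,0,0,0,0,0,1]]]'| grep -E "eef_pos|force"; python3 -m creep '[[[0,0,0.1,0,0,0,1],[0,0,0,0,0,0,1]]]'| grep -E "eef_pos|force"
```

```text
eef_pos: [0.5664, -0.006, 0.209]
force: [0.4, 0.6, -4.6]
eef_pos: [0.5665, -0.006, 0.2071]
force: [-0.3, -0.9, -4.2]
eef_pos: [0.5666, -0.0061, 0.2053]
force: [-0.5, -0.7, -2.1]
```

```bash
python3 -m creep '[[[0,0,0.1,0,0,0,1],[0,0,0.1,0,0,0,1],[0,0,0.1,0,0,0,1],[0,0,0.1,0,0,0,1],[0,0,0,0,0,0,1],[0,0,0,0,0,0,1]]]'; python3 v.py w10
python3 - <<'E'
from h import *
cv2.imwrite("pics/s10.png",cv2.resize(snapshot("side")[130:250,150:294,::-1],None,fx=5,fy=5,interpolation=2))
s=telemetry.observe();print(s['force'],s['ft_torque'])
E
```

```text
clock: 26.0
eef_pos: [0.5665, -0.006, 0.1972]
eef_rot: [[0.998, -0.061, -0.0], [-0.061, -0.998, 0.0], [-0.0, -0.0, -1.0]]
force: [0.4, -1.0, -2.7]
opening: 0.0198
[ 0.56652559 -0.00604166  0.197308  ] [ 9.98128619e-01 -6.11493940e-02  1.04699938e-04] 26.05
[-0.27320463 -0.27783939 -2.14455282] [ 0.04465348 -0.0146546   0.01139554]
```

View pics/s10.png

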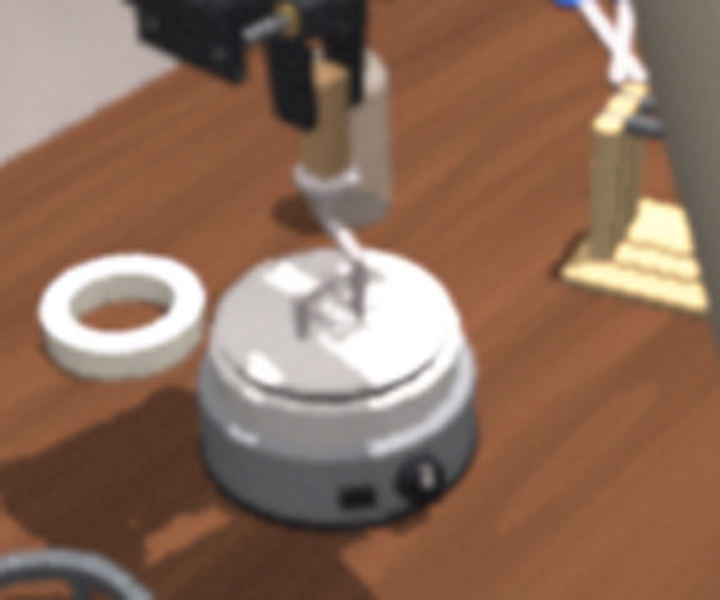

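View pics/w10.png

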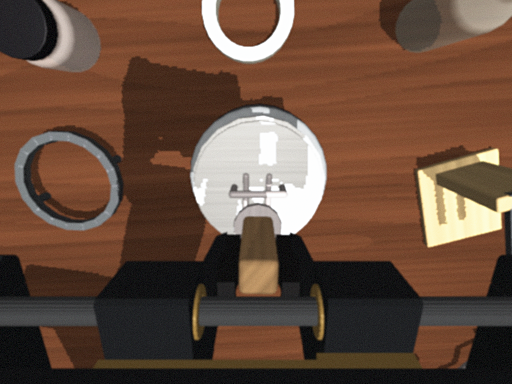

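The lid sits level on the ring and the fork now hangs free under the bar. Pressing down by feel.

```bash
python3 -m creep '[[[0,0,0.1,0,0,0,1],[0,0,0.05,0,0,0,1],[0,0,0,0,0,0,1]]]' | grep -E "eef_pos|force"; python3 -m creep '[[[0,0,0.05,0,0,0,1],[0,0,0,0,0,0,1]]]'| grep -E "eef_pos|force"; python3 -m creep '[[[0,0,0.05,0,0,0,1],[0,0,0,0,0,0,1]]]'| grep -E "eef_pos|force"
```

```text
eef_pos: [0.5664, -0.006, 0.1941]
force: [-0.5, -0.4, -2.0]
eef_pos: [0.5667, -0.006, 0.1937]
force: [-0.7, -0.6, 2.3]
eef_pos: [0.5669, -0.0061, 0.1931]
force: [0.1, 1.3, 4.7]
```

```bash
for i in 1; do :; done; python3 -m creep '[[[0,0,0.05,0,0,0,1],[0,0,0,0,0,0,1]]]' | grep -E "eef_pos|force"; python3 -m creep '[[[0,0,0.05,0,0,0,1],[0,0,0,0,0,0,1]]]'| grep -E "eef_pos|force"; python3 -m creep '[[[0,0,0.05,0,0,0,1],[0,0,0,0,0,0,1]]]'| grep -E "eef_pos|force"
```

```text
eef_pos: [0.5669, -0.006, 0.1922]
force: [-0.2, 1.4, 5.8]
eef_pos: [0.5669, -0.006, 0.1912]
force: [0.6, 0.6, 5.8]
eef_pos: [0.5669, -0.006, 0.1902]
force: [0.1, 0.5, 6.2]
```

```bash
python3 -m creep '[[[0,0,0.05,0,0,0,1],[0,0,0,0,0,0,1]]]' | grep -E "eef_pos|force"; python3 -m creep '[[[0,0,0.05,0,0,0,1],[0,0,0,0,0,0,1]]]'| grep -E "eef_pos|force"; python3 -m creep '[[[0,0,0.025,0,0,0,1],[0,0,0,0,0,0,1]]]'| grep -E "eef_pos|force"
```

```text
eef_pos: [0.5669, -0.0061, 0.1892]
force: [0.1, 1.3, 4.7]
eef_pos: [0.5669, -0.006, 0.1882]
force: [-0.3, 0.2, 6.2]
eef_pos: [0.567, -0.0061, 0.1878]
force: [-0.4, 1.0, 4.1]
```

```bash
python3 -m creep '[[[0,0,0.025,0,0,0,1],[0,0,0,0,0,0,1]]]' | grep -E "eef_pos|force"; python3 -m creep '[[[0,0,0.025,0,0,0,1],[0,0,0,0,0,0,1]]]'| grep -E "eef_pos|force"; python3 -m creep '[[[0,0,0.025,0,0,0,1],[0,0,0,0,0,0,1]]]'| grep -E "eef_pos|force"
```

```text
eef_pos: [0.567, -0.0061, 0.1873]
force: [-0.6, 0.7, 6.0]
eef_pos: [0.567, -0.0061, 0.1869]
force: [-0.4, 0.4, 7.6]
eef_pos: [0.5672, -0.0061, 0.1869]
force: [-1.0, 0.6, 9.3]
```

```bash
python3 -m creep '[[[0,0,0.025,0,0,0,1],[0,0,0,0,0,0,1]]]' | grep -E "eef_pos|force"; python3 -m creep '[[[0,0,0.025,0,0,0,1],[0,0,0,0,0,0,1]]]'| grep -E "eef_pos|force"
```

```text
eef_pos: [0.5674, -0.0061, 0.1868]
force: [-0.7, 0.5, 12.4]
eef_pos: [0.5676, -0.0061, 0.1868]
force: [-1.9, 1.0, 15.0]
```

The force rises steeply at TCP z 0.1868 after about 6.4 mm of slide. The push is about 16.6 N and movement has stopped, so the lid is home. Backing off.

```bash
python3 -m creep '[[[0,0,-0.1,0,0,0,1],[0,0,-0.1,0,0,0,1],[0,0,-0.08,0,0,0,1],[0,0,0,0,0,0,1],[0,0,0,0,0,0,1]]]'; python3 -c "
from h import *
print(telemetry.observe()['force'])
cv2.imwrite('pics/s11.png',cv2.resize(snapshot('side')[130:250,150:294,::-1],None,fx=5,fy=5,interpolation=2))"; python3 v.py w11
```

```text
clock: 29.5
eef_pos: [0.5664, -0.006, 0.1895]
eef_rot: [[0.998, -0.061, -0.001], [-0.061, -0.998, 0.0], [-0.001, -0.0, -1.0]]
force: [-0.1, -0.1, -2.1]
opening: 0.0199
[-0.11073338 -0.05552407 -2.10404542]
[ 0.56640673 -0.00603933  0.18958265] [ 9.98123495e-01 -6.12307621e-02 -5.30729168e-04] 29.6
```

View pics/s11.png

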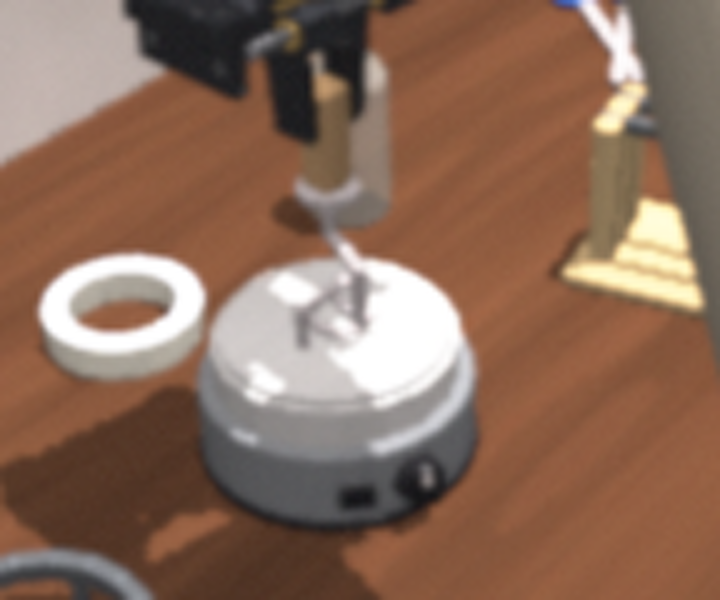

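View pics/w11.png

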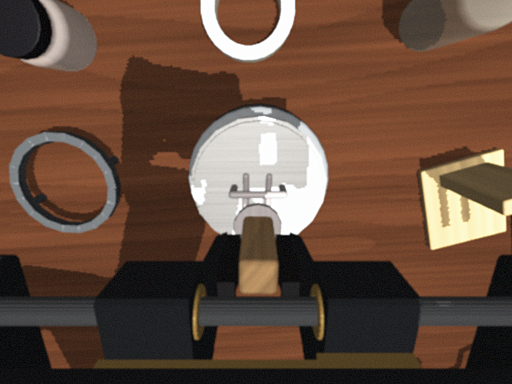

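```bash
python3 -m creep '[[[-0.1,0,-0.03,0,0,0,1],[-0.25,0,0,0,0,0,1],[-0.25,0,0,0,0,0,1],[-0.25,0,0,0,0,0,1],[-0.25,0,0,0,0,0,1],[-0.25,0,0,0,0,0,1],[-0.25,0,0,0,0,0,1],[-0.25,0,0,0,0,0,1],[-0.25,0,0,0,0,0,1],[-0.25,0,0,0,0,0,1],[-0.25,0,0,0,0,0,1],[-0.25,0,0,0,0,0,1],[0,0,0,0,0,0,1]]]'; python3 v.py w12
```

```text
clock: 30.9
eef_pos: [0.509, -0.0025, 0.1906]
eef_rot: [[0.998, -0.061, -0.0], [-0.061, -0.998, 0.0], [-0.0, -0.0, -1.0]]
force: [-0.5, -0.8, -1.0]
opening: 0.0196
[ 0.50940543 -0.00253313  0.19056958] [ 9.98120853e-01 -6.12759250e-02  1.56674664e-04] 30.95
```

View pics/w12.png

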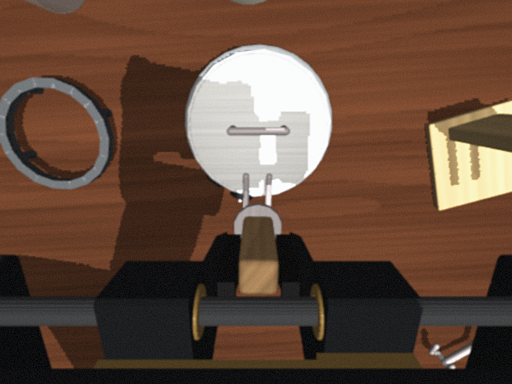

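```bash
python3 -m creep '[[[-0.3,0,-0.5,0,0,-0.0613,1],[0,0,-0.5,0,0,-0.0613,1],[0,0,-0.5,0,0,-0.0613,1],[-0.556,0.9325,0,0,0,0,1],[-0.58,0.9325,0,0,0,0,1],[-0.58,0.9325,0,0,0,0,1],[-0.58,0.9325,0,0,0,0,1],[-0.58,0.9325,0,0,0,0,1],[-0.58,0.9325,0,0,0,0,1],[-0.58,0.9325,0,0,0,0,1],[-0.58,0.9325,0,0,0,0,1],[-0.58,0.9325,0,0,0,0,1],[-0.58,0.9325,0,0,0,0,1],[-0.58,0.9325,0,0,0,0,1],[-0.58,0.9325,0,0,0,0,1],[-0.58,0.9325,0,0,0,0,1],[-0.58,0.9325,0,0,0,0,1],[0,0,0,0,0,0,1],[0,0,0,0,0,0,1]]]'
python3 - <<'E'
from h import *
s=telemetry.observe();R=s['eef_rot'];print(R.T@(np.array([.4866,-.2759,.1402])-s['eef_pos']),np.degrees(np.arctan2(R[1,0],R[0,0])))
E
```

```text
clock: 32.85
eef_pos: [0.4048, -0.293, 0.2203]
eef_rot: [[0.974, 0.225, -0.0], [0.225, -0.974, 0.001], [0.0, -0.001, -1.0]]
force: [-0.4, -0.1, -2.2]
opening: 0.0196
[0.08353297 0.00176948 0.08011694] 12.999865859874205
```

```bash
python3 -m creep '[[[0,0.085,0.665,0,0,0,1],[0,0,0.665,0,0,0,1],[0,0,0.665,0,0,0,1],[0,0,0.665,0,0,0,1],[0,0,0.665,0,0,0,1],[0,0,0.665,0,0,0,1],[0,0,0,0,0,0,1],[0,0,0,0,0,0,1]]]'; python3 v.py w13;  python3 - <<'E'
from h import *
s=telemetry.observe();R=s['eef_rot'];print(R.T@(np.array([.4866,-.2759,.1402])-s['eef_pos']),np.degrees(np.arctan2(R[1,0],R[0,0])))
E
```

```text
clock: 33.65
eef_pos: [0.4056, -0.2942, 0.1411]
eef_rot: [[0.974, 0.227, 0.0], [0.227, -0.974, -0.0], [0.0, 0.0, -1.0]]
force: [0.3, -0.8, -2.3]
opening: 0.0196
[ 0.40561781 -0.29451609  0.14134834] [9.74047569e-01 2.26342825e-01 5.07757353e-04] 33.7
[0.08309355 0.00019575 0.0011907 ] 13.081855411854006
```

View pics/w13.png

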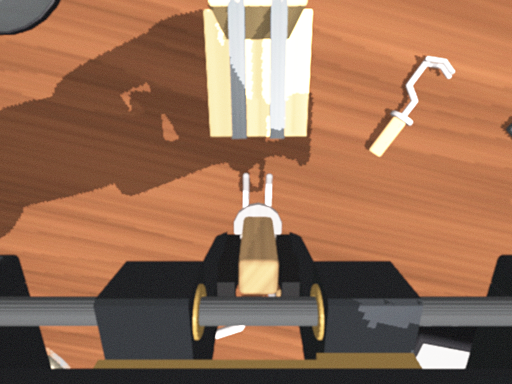

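The slot, at column 258, lines up with the lifter. Sliding it in.

```bash
python3 -m creep '[[[0.4,0,0.03,0,0,0,1],[0.4,0,0,0,0,0,1],[0.4,0,0,0,0,0,1],[0.4,0,0,0,0,0,1],[0.4,0,0,0,0,0,1],[0.4,0,0,0,0,0,1],[0.4,0,0,0,0,0,1],[0.4,0,0,0,0,0,1],[0.4,0,0,0,0,0,1],[0.4,0,0,0,0,0,1],[0.155,0,0,0,0,0,1],[0,0,0,0,0,0,1],[0,0,0,0,0,0,1]]]'; python3 v.py w14
```

```text
clock: 35.0
eef_pos: [0.486, -0.276, 0.14]
eef_rot: [[0.974, 0.226, -0.0], [0.226, -0.974, 0.0], [-0.0, -0.0, -1.0]]
force: [0.1, 0.1, -1.8]
opening: 0.0202
[ 0.48589842 -0.27601968  0.14004241] [ 9.74243889e-01  2.25496819e-01 -1.70387184e-04] 35.05
```

View pics/w14.png

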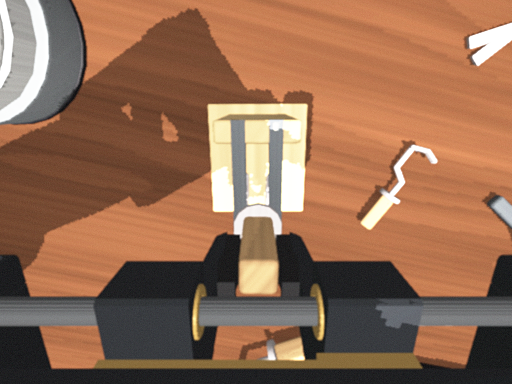

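Lowering until the collar touches.

```bash
python3 -m creep '[[[0,0,0.15,0,0,0,1],[0,0,0.15,0,0,0,1],[0,0,0.1,0,0,0,1],[0,0,0,0,0,0,1]]]'| grep -E "eef_pos|force"; python3 -m creep '[[[0,0,0.05,0,0,0,1],[0,0,0,0,0,0,1]]]'| grep -E "eef_pos|force"; python3 -m creep '[[[0,0,0.05,0,0,0,1],[0,0,0,0,0,0,1]]]'| grep -E "eef_pos|force"
```

```text
eef_pos: [0.4859, -0.2759, 0.1316]
force: [-0.5, -0.1, -1.5]
eef_pos: [0.4861, -0.276, 0.131]
force: [0.2, 0.5, -1.0]
eef_pos: [0.4862, -0.276, 0.1302]
force: [0.2, -0.1, -0.7]
```

```bash
python3 -m creep '[[[0,0,0.025,0,0,0,1],[0,0,0,0,0,0,1]]]'| grep -E "eef_pos|force"; python3 -m creep '[[[0,0,0,0,0,0,0.75],[0,0,0,0,0,0,0.75],[0,0,0,0,0,0,0.6],[0,0,0,0,0,0,0.4],[0,0,0,0,0,0,0],[0,0,0,0,0,0,0],[0,0,0,0,0,0,0],[0,0,0,0,0,0,0],[0,0,0,0,0,0,0],[0,0,0,0,0,0,0],[0,0,0,0,0,0,0],[0,0,0,0,0,0,0]]]'; python3 v.py w15
```

```text
eef_pos: [0.4863, -0.276, 0.1302]
force: [-0.1, 1.9, 3.6]
clock: 37.25
eef_pos: [0.4861, -0.276, 0.1295]
eef_rot: [[0.974, 0.226, -0.0], [0.226, -0.974, -0.0], [-0.0, 0.0, -1.0]]
force: [-0.0, -0.1, -0.3]
opening: 0.0881
[ 0.48612655 -0.27596703  0.12955935] [ 9.74201260e-01  2.25680981e-01 -4.89382270e-06] 37.3
```

View pics/w15.png

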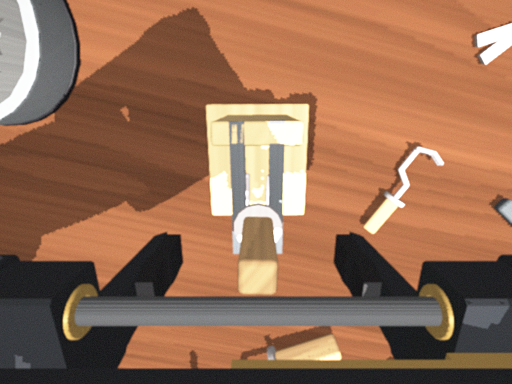

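The lifter hangs as it did at the start. Now I'll retreat upward and back, then check everything.

```bash
python3 -m creep '[[[0,0,-0.3,0,0,0,0],[0,0,-0.7,0,0,0,0],[0,0,-1,0,0,0,0],[0,0,-1,0,0,0,0],[0,0,-1,0,0,0,0],[0,0,-1,0,0,0,0],[0,0,-1,0,0,0,0],[-1,0.6,0,0,0,0,0],[-1,0.6,0,0,0,0,0],[-1,0.6,0,0,0,0,0],[-1,0.6,0,0,0,0,0],[-1,0.6,0,0,0,0,0],[-1,0.6,0,0,0,0,0],[0,0,0,0,0,0,0],[0,0,0,0,0,0,0],[0,0,0,0,0,0,0]]]'; python3 v.py w16
python3 - <<'E'
from h import *
cv2.imwrite("pics/s16.png",cv2.resize(snapshot("side")[110:290,100:340,::-1],None,fx=3.3,fy=3.3,interpolation=2))
cv2.imwrite("pics/t16.png",cv2.resize(snapshot("top")[80:220,110:400,::-1],None,fx=2.7,fy=2.7,interpolation=2))
for k in ["bottle","tape","jar"]:
    for r in models.outline_of("top",k)[:1]: print(k,r['conf'],r['uv'])
E
```

```text
clock: 38.9
eef_pos: [0.3861, -0.3726, 0.2498]
eef_rot: [[0.974, 0.226, 0.0], [0.226, -0.974, -0.0], [0.0, 0.0, -1.0]]
force: [0.3, 1.0, -0.3]
opening: 0.0882
[ 0.3861019  -0.37251141  0.24968188] [9.73953721e-01 2.26746807e-01 1.87815117e-04] 38.95
bottle 0.88 [298.1, 113.3]
tape 0.62 [229.0, 99.9]
jar 0.73 [162.4, 110.1]
```

View pics/s16.png

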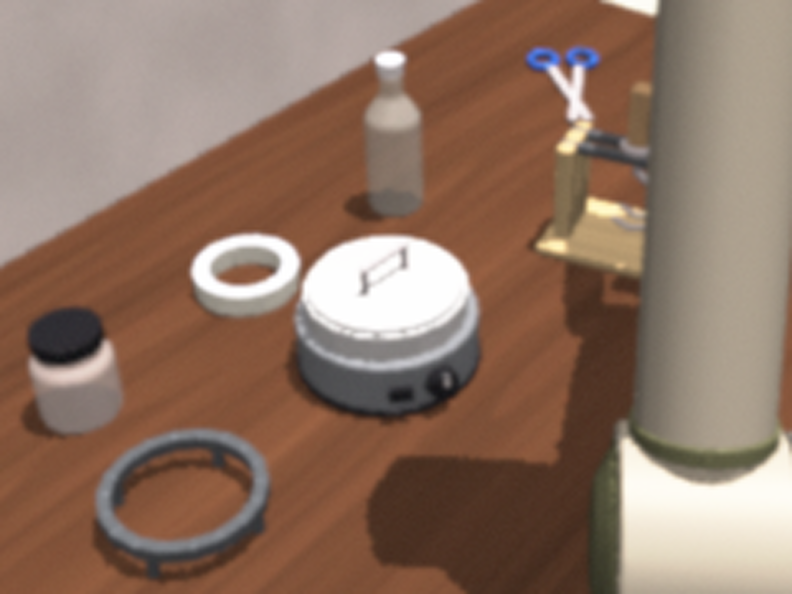

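View pics/t16.png

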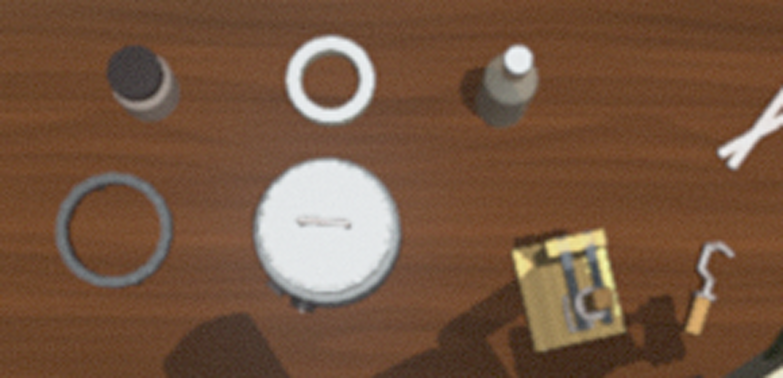

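View pics/w16.png

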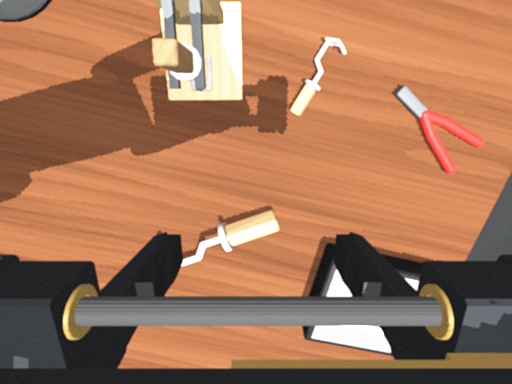

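The side and top views show the lid level on the pot, the lifter upright in its slot and the bystanders where they were. Handing in.

```bash
python3 -c "
from h import *
print(job.finish_job())"
```

```text
the job is handed in; nothing more can be done
None
```

The lid is on the melting pot and pressed home, and the lifter is back in its holder. I handed the job in at about 39 s; it gave no verdict.

- **Lift and carry:** I took the middle-sized lifter from the holder and hooked the loop. The lid hung level, with its origin about 60 mm above the stand's foot, and I carried it to the pot that way.
- **Pressing:** After the lid landed on the seal ring I pressed with the fork's underside. The ring slid at about 7–8 N of push for about 6.4 mm. The force then rose steeply to about 16.6 N with no further movement, so I stopped there. The seal's own reading is not visible to me, so "home" rests on that hard stop and on the side view, where the dark gap under the lid closed.
- **Return:** The lifter hangs upright in the slot with its collar on the prongs, released within about 1 mm of where I first gripped it.
- **Final views:** The lid looks level and centred on the pot. The bottle, tape and jar are where they were to within about 2 pixels in the top view, and the gripper is clear of everything.
- **Disagreements:** Before the grasp, the top and wrist cameras differed by 2–3 mm in x on the holder, and I used the wrist values. My first reading of the loop's yaw by eye (+6°) was wrong; the wrist views gave about −3 to −4.5°. The other checks agreed.

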